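# Index the power-meter arm onto the lens and start its lock screw by the thread drop

## Task

Swing the arm of the indexing plate until the power-meter head it carries looks at the lens, where the lock screw's pilot falls into the threaded boss of that station. Then start the screw the careful way: turn its handwheel backward (anticlockwise seen from above) until the thread drops, and from there forward (clockwise) one full turn. Finish still holding the handwheel's grip, so that the aim can be checked before anything is tightened; do not touch the meter head or the lens, and leave the things lying about where they are.

Things in the scene. Friction and masses are not known exactly. Their poses are not given: they have to be found in the camera images.
- index_plate: black indexing plate bolted to the table; origin on the table under the arm's vertical pivot. A web 10 mm high runs along -x to a curved rail, 32 mm wide, 28 mm high, 165 mm from the pivot, with a round steel threaded boss (44 mm wide, as high as the rail, bore 16 mm) at each end, 0.32 rad either side of -x. x: from the rail through the pivot; y: to its left; z: up
- boss_left (a point): centre of the mouth (28 mm high) of the boss on the plate's +y side; the pilot sits in it at swing_arm = -0.32
- boss_right (a point): the same for the boss on the plate's -y side; swing_arm = +0.32
- swing_arm (a joint): angle of the aluminium arm about the pivot, rad, positive anticlockwise from above, +-0.45; 0: the arm lies along the plate's -x, over the middle of the rail. It carries the meter head on the pivot and the lock screw at its end, 165 mm out. It stays where it is left (friction 0.15 N m)
- bar_waist (a point): middle of the arm's free stretch, 75 mm from the pivot towards the screw, 38 mm above the table: the place to pinch the bar (24 mm wide, 12 mm thick, underside 32 mm above the table and 22 mm above the web) across its width
- meter_aim (a point): point on the arm's line 85 mm behind the pivot, on the side away from the screw: where the meter head looks. It lies over the lens when the arm is at the right station
- lens_mount: round lens in a black ring on a thin bright post, 32x35x106 mm, fixed to the table 85 mm from the pivot, at one of the two places that the meter can look at. Origin at its foot
- post_holder: black post holder with a bright post and a side knob, 32x42x72 mm, fixed at the other place. Origin at its foot
- lock_screw (a joint): turn of the lock screw and its handwheel in the arm, rad; grows clockwise seen from above (forward, tightening; right-hand thread). Turns without end and stays where it is left
- screw_depth (a joint): sinking of the captive screw, m: 0 with its pilot on the rail; 0.0105 to 0.0165 in a boss with the thread starts resting on one another (it climbs when turned backward); falls about 5.5 mm, to about 0.0165, where the starts pass, once a turn; from there 6 mm deeper per turn forward. Sinks by its weight (0.2 kg) unless held up
- screw_tip (a point): lowest point of the screw's round-nosed 14.8 mm pilot, on its axis, 165 mm from the pivot. Once started, the screw has 1.2 mm of play up and down; it comes to its stop at a depth of 26.5 mm
- wheel_hub (a point): centre of the top face of the handwheel's hub, on the screw's axis, 64 mm above screw_tip. The wheel is black, 70 mm across, hub 24 mm, 16 mm high
- grip_mid (a point): middle of the handwheel's upright revolving grip (black, 14.4 mm diameter, 41 mm long, turns freely on its own vertical pin), 30 mm from the screw's axis, 80.5 mm above screw_tip
- meter_head: the power-meter head on the arm's pivot, 32x61x103 mm, top 147 mm above the table: black disc on a bright post, looking away from the screw; not to be touched
- usb_stick: small black memory stick with a bright plug, 48 mm, loose on the table; leave alone
- tweezers: steel tweezers, 122 mm, loose on the table; leave alone
- fork_clamp: small black clamp, 52 mm, loose on the table; leave alone
Things that resemble listed ones, but are neither listed nor needed, are in the scene too. What is shaped like the lens_mount but pink or red is not meant.

How it is judged:
By the outcome, as a careful person would: the job done as asked, in the order asked, and still so for the second after the job is handed in, while the arm keeps its last pose, push and grip.
It also fails if it takes over 72 s, if anything falls off the work surface, if the arm or the gripper's body presses on something with over 40 N, if the wrist force passes 120 N, or if a joint passes its speed limit or range.

## Robot

A 6-joint arm with a two-finger parallel gripper is mounted at the origin on a cart in front of the work surface, level with it; the furniture and walls round the work are solid. World frame = base frame: x ahead of the robot, y to its left, z up, the work surface at z = 0. Lengths are in mm, angles in rad, forces in N, time in s.
With the tool pointing down it reaches from about 275 to 1000 mm from the base axis. Payload 8.4 kg.
Tool frame: the origin (TCP) lies at the very end of the fingers, on their centre line; the grasp point (between the pads) lies 19 mm behind it; z points along the fingers, x is the direction in which the jaws open and shut, and the axes are right-handed (so a half turn about z gives the same grasp; the last joint's range is limited). The gripper opens to 85 mm and grips with 20 to 120 N. Pads are 22 mm wide; open, the fingers measure 114 mm over their backs; the gripper's body (76 mm by 85 mm) begins 54 mm behind the grasp point. The pads swing forward as they close: fully open they stand 13 mm farther back than shut.
Start: joints at [-1.248, 0.353, 1.633, -0, 1.155, -0.002], TCP at [199.448, -592.325, 231.281] pointing down, gripper open.
Joint ranges: [-2.63, 2.63], [-0.92, 2.1], [0.06, 2.66], [-1.3, 4.44], [0, 2.69], [-3.02, 3.02]. Speed limits (rad/s): [2.22, 2.22, 2.79, 3.14, 3.14, 3.14].

## Interface

Orientations are given as [roll, pitch, yaw] about the fixed x, y, z axes, in that order (R = Rz(yaw) Ry(pitch) Rx(roll)).
In Python, from rig import r gives the robot as it stands.
- The arm moves only by the tool arm_command, never from a script. Its argument "targets" is a list of rows, each a list of 6 numbers: the shift along the tool's x, y, z in m, then the turn, a rotation vector about the tool's x, y, z in rad. A call has 1 to 20 rows; each row shifts and turns the commanded pose from where the row before left it, along the tool's axes as they then stand; what a row does not reach is not made up. A row lasts 1/12 s, in which the tool goes at most 41.7 mm and 7.16 degrees, less where a joint would pass 70% of its speed; a pose out of reach is approached as far as the arm can. A call is refused whole if a number of a shift passes 0.0417 or a number of a turn 0.125, either way. A call with a gripper value outside its range is refused whole. "fingers" is the finger opening in m, from 0 to 0.0854, set as the call begins (left out, the last holds). The fingers move at their own pace and stop on an object; "squeeze" is the grip in N (left out, the last holds). Time passes only in rows, so rows that do not move let the fingers close. It gives the time, the measured TCP pose, the force and the opening at its end, in the units of the state.
- r.sense(): the state, without advancing time (a new reading comes with each control period).
- r.grab_frame(name): name is "scene" or "top" or "wrist"; returns a dict with "image" (480x640x3 uint8, blue, green, red), "fx", "fy", "cx", "cy" (pixels), "xyz" and "orientation" of the camera in the world. Camera axes: x right, y down, z forward; pixel columns grow to the right and rows downward; lengths in mm; the calibration is good to about 2 mm. A picture is of the moment at which its call begins. There is no depth.
- r.sign_off(): hands the job in, once; it reports no verdict.
The state is a dict: "clock": time; "qpos": joint angles; "qvel": joint speeds; "joint_efforts": joint torques, N m; "eef_pos": TCP position; "tcp_rot": TCP orientation; "contact_force": force on the tool from outside, world axes, zero at the start; "wrist_torque": the same for the moment, N m; "opening": opening from 0.0 (shut) to 1.0 (fully open).
Only numpy, scipy, OpenCV 4.12 (cv2) and the standard library are available. Lean on these libraries where they do the work, as an engineer would, in place of code of your own. Each camera call takes 0.05 s, during which the arm holds its last target.

## Working session

There is one attempt and no reset: what is moved stays moved. The work goes in short steps, Python scripts to look and compute and a tool call to move; the robot and the scene stay as the last step left them, time stands still between calls to the robot, and variables do not carry over. Pictures are saved under pics/ and viewed, and the job is handed in when it is done.

Besides the shell and the picture viewer there is one more tool, called after ">>>" in YAML: its name, and indented under it one key for each argument. arm_command: Moves the arm, as the interface text tells. Its arguments: {"type":"object","properties":{"targets":{"type":"array"},"fingers":{"type":"number"},"squeeze":{"type":"number"}},"required":["targets"]}

```bash
ls; mkdir -p pics
python3 - <<'E'
from rig import r
import cv2
s=r.sense();print(s)
for n in("scene","top","wrist"):
    f=r.grab_frame(n);cv2.imwrite(f"pics/a_{n}.png",f["image"]);print(n,{k:f[k] for k in f if k!="image"})
E
```

```text
pics
{'clock': 0.0, 'qpos': array([-1.24839844e+00,  3.53605791e-01,  1.63413795e+00, -2.27512682e-05,
        1.15519244e+00, -2.41738637e-03]), 'qvel': array([-0.00145421,  0.00032383, -0.00164272,  0.00156614, -0.00093693,
       -0.0004082 ]), 'joint_efforts': array([-1.08431213e-03, -6.05242109e+01, -3.42070198e+01, -6.65520179e-05,
        9.12227231e-03, -5.62369632e-05]), 'eef_pos': array([ 199.29158765, -591.87547767,  230.58649881]), 'tcp_rot': array([ 3.14157510e+00,  1.34357553e-03, -1.24597187e+00]), 'contact_force': array([1.30919897, 0.5917567 , 0.008055  ]), 'wrist_torque': array([-0.00246858, -0.03627997, -0.01224033]), 'opening': 0.9955657469776527}
scene {'fx': 486.2088958393913, 'fy': 486.2088958393913, 'cx': 317.8245210152323, 'cy': 240.06862161210387, 'xyz': array([612.58813214, 197.90241052, 977.92695522]), 'orientation': array([-2.64972098,  0.00395338,  2.9252842 ])}
top {'fx': 490.9178240504414, 'fy': 490.9178240504414, 'cx': 322.31044294056545, 'cy': 239.42033068341414, 'xyz': array([ 440.79897951, -284.4758306 , 1001.00148732]), 'orientation': array([-3.04069480e+00, -4.33658181e-04, -1.55004888e+00])}
wrist {'fx': 394.4110444174289, 'fy': 394.4110444174289, 'cx': 322.2343444556307, 'cy': 235.91148377011498, 'xyz': array([ 261.64059609, -571.02080495,  372.94400144]), 'orientation': array([ 2.87961003e+00,  1.41377162e-03, -1.24669752e+00])}
```

View pics/a_scene.png

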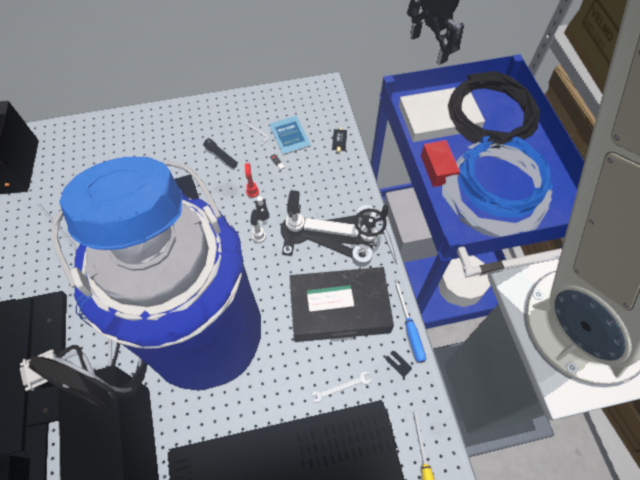

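View pics/a_top.png

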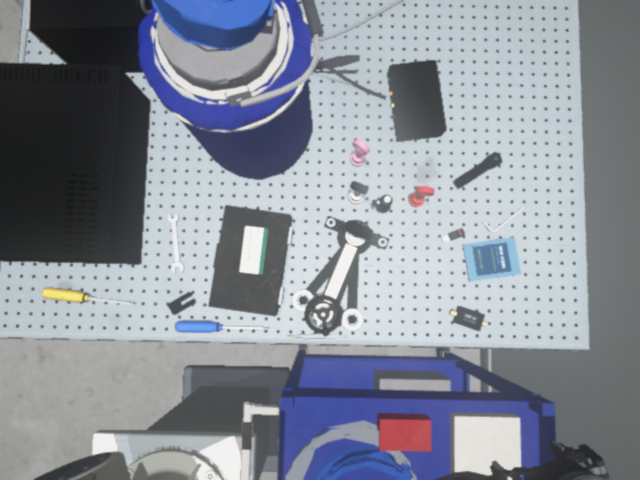

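View pics/a_wrist.png

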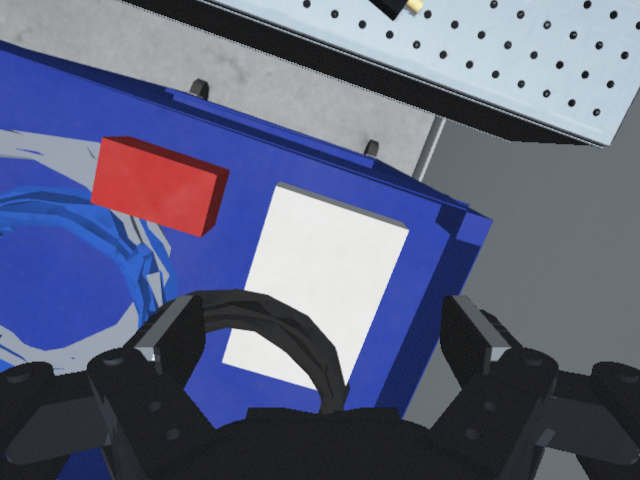

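Run:
```python
import cv2
a=cv2.imread("pics/a_top.png")[170:350,270:450];cv2.imwrite("pics/b1.png",cv2.resize(a,None,fx=3.3,fy=3.3,interpolation=2))
a=cv2.imread("pics/a_scene.png")[150:280,220:410];cv2.imwrite("pics/b2.png",cv2.resize(a,None,fx=4,fy=4,interpolation=2))
```

```text
(no output)
```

View pics/b1.png

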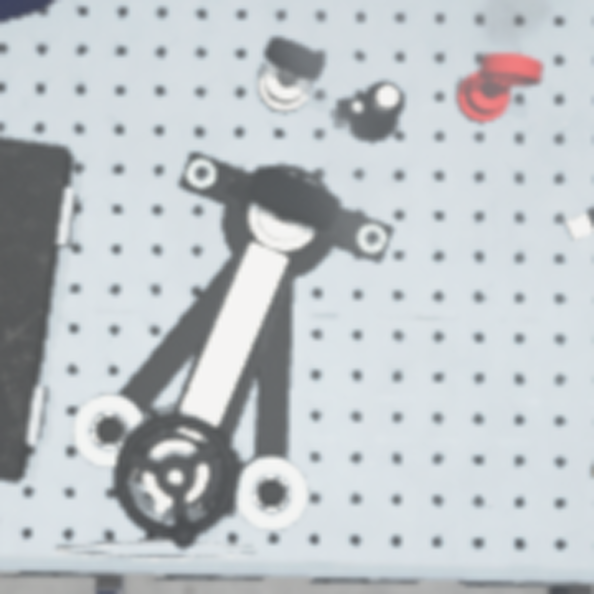

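View pics/b2.png

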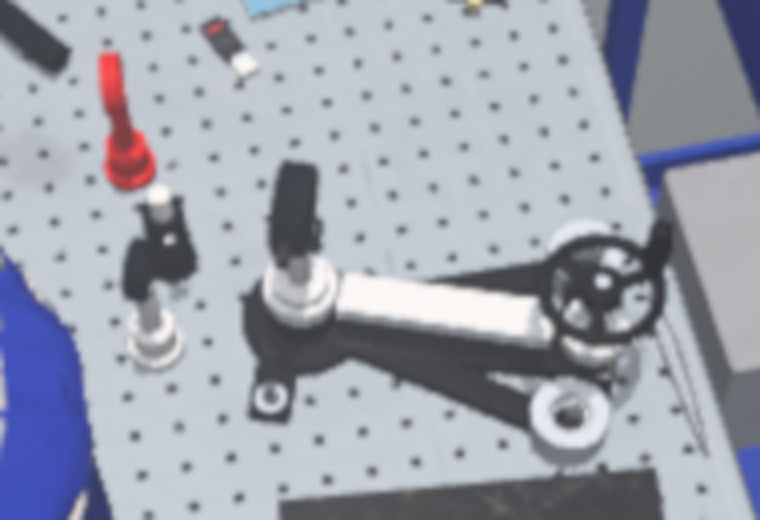

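```bash
cat > h.py <<'E'
import numpy as np, cv2
from scipy.spatial.transform import Rotation as R
def ray(f,u,v):
    d=np.array([(u-f["cx"])/f["fx"],(v-f["cy"])/f["fy"],1.]);return R.from_euler('xyz',f["orientation"]).apply(d)
def onz(f,u,v,z):
    d=ray(f,u,v);c=np.array(f["xyz"]);return c+d*(z-c[2])/d[2]
def proj(f,p):
    q=R.from_euler('xyz',f["orientation"]).inv().apply(np.array(p)-f["xyz"]);return np.array([f["cx"]+f["fx"]*q[0]/q[2],f["cy"]+f["fy"]*q[1]/q[2]])
E
python3 - <<'E'
from rig import r
from h import *
import pickle
ft=r.grab_frame("top");fs=r.grab_frame("scene");pickle.dump((ft,fs),open("f.pkl","wb"))
c=lambda x,y:(270+(x+.5)/3.3-.5,170+(y+.5)/3.3-.5)
s=lambda x,y:(220+(x+.5)/4-.5,150+(y+.5)/4-.5)
pts=dict(bL=(108,430,28),bR=(271,493,28),bolt1=(201,173,10),bolt2=(371,238,10),hub=(176,478,28+64),grip=(183,538,28+100),lensfoot=(285,90,5),phtop=(387,96,72))
for k,(x,y,z) in pts.items(): print(k,onz(ft,*c(x,y),z).round(1))
pts=dict(bL=(571,410,28),hub=(604,283,92),gripTop=(662,232,128),lensfoot=(155,342,5),bolt=(270,397,10),ph=(160,195,72))
for k,(x,y,z) in pts.items(): print(k,onz(fs,*s(x,y),z).round(1))
E
```

```text
bL [ 418.8 -246.1   28. ]
bR [ 383.7 -343.8   28. ]
bolt1 [ 577.  -298.9   10. ]
bolt2 [ 538.8 -404.1   10. ]
hub [ 394.6 -287.1   92. ]
grip [ 364.9 -291.3  128. ]
lensfoot [ 630.9 -350.3    5. ]
phtop [ 615.8 -405.2   72. ]
bL [ 418.3 -249.7   28. ]
hub [ 395.1 -288.4   92. ]
gripTop [ 366.9 -291.5  128. ]
lensfoot [ 634.3 -354.     5. ]
bolt [ 576.9 -302.5   10. ]
ph [ 615.4 -407.3   72. ]
```

```bash
cat >> h.py <<'E'
def w2t(d,yaw): # world delta -> tool shift (tool straight down)
    c,s=np.cos(yaw),np.sin(yaw);return np.array([c*d[0]+s*d[1],s*d[0]-c*d[1],-d[2]])
E
python3 - <<'E'
from h import *
import pickle
ft,fs=pickle.load(open("f.pkl","rb"))
for f,x0,y0,x1,y1 in((ft,270,170,450,350),(fs,220,150,410,280)):
    g=f["image"]; m=(g.min(2)>225).astype(np.uint8)
    z=np.zeros_like(m);z[y0:y1,x0:x1]=m[y0:y1,x0:x1]
    n,l,st,c=cv2.connectedComponentsWithStats(z)
    for i in range(1,n):
        if st[i,4]>150:
            pts=np.argwhere(l==i)[:,::-1].astype(np.float32);(cx,cy),wh,a=cv2.minAreaRect(pts)
            box=cv2.boxPoints(((cx,cy),wh,a));print(st[i],wh,onz(f,cx,cy,44).round(1),[onz(f,*b,44).round(0)[:2] for b in box])
w=[279.9,270.3,-195];print(w2t(w,-1.246))
E
```

```text
[326 244  30  54 618] (11.399175643920898, 54.47350311279297) [ 477.4 -319.7   44. ] [array([ 433., -290.]), array([ 531., -329.]), array([ 523., -350.]), array([ 424., -310.])]
[292 290  20  21 165] (16.051891326904297, 20.73069190979004) [ 420.8 -243.1   44. ] [array([ 411., -220.]), array([ 446., -239.]), array([ 431., -266.]), array([ 396., -247.])]
[343 309  20  21 223] (20.0, 19.0) [ 384.7 -344.3   44. ] [array([ 403., -326.]), array([ 404., -362.]), array([ 366., -363.]), array([ 365., -326.])]
[305 218  48  15 393] (47.07875442504883, 8.792919158935547) [ 478.1 -322.9   44. ] [array([ 530., -332.]), array([ 523., -353.]), array([ 426., -314.]), array([ 434., -293.])]
[-166.84706139 -351.52262816  195.        ]
```

>>> arm_command:
  targets:
    - [-0.0168, -0.035, 0, 0, 0, 0]
    - [-0.0168, -0.035, 0, 0, 0, 0]
    - [-0.0168, -0.035, 0, 0, 0, 0]
    - [-0.0168, -0.035, 0, 0, 0, 0]
    - [-0.0168, -0.035, 0, 0, 0, 0]
    - [-0.0168, -0.035, 0, 0, 0, 0]
    - [-0.0168, -0.035, 0, 0, 0, 0]
    - [-0.0168, -0.035, 0, 0, 0, 0]
    - [-0.0168, -0.035, 0, 0, 0, 0]
    - [-0.0168, -0.035, 0, 0, 0, 0]
    - [0, 0, 0, 0, 0, 0]
    - [0, 0, 0, 0, 0, 0]
  fingers: 0.05

```text
clock: 1.25
eef_pos: [478.8, -319.9, 231.2]
tcp_rot: [3.142, 0.0, -1.242]
contact_force: [-0.5, -0.5, 0.5]
opening: 0.586
```

>>> arm_command:
  targets:
    - [0, 0, 0, 0, 0, -0.122]
    - [0, 0, 0, 0, 0, -0.122]
    - [0, 0, 0, 0, 0, -0.122]
    - [0, 0, 0, 0, 0, -0.122]
    - [0, 0, 0, 0, 0, -0.122]
    - [0, 0, 0, 0, 0, -0.122]
    - [0, 0, 0, 0, 0, -0.122]
    - [0, 0, 0, 0, 0, -0.122]
    - [0, 0, 0, 0, 0, -0.122]
    - [0, 0, 0, 0, 0, -0.122]
    - [0, 0, 0, 0, 0, -0.122]
    - [0, 0, 0, 0, 0, -0.122]
    - [0, 0, 0, 0, 0, -0.122]
    - [0, 0, 0, 0, 0, -0.122]
    - [0, 0, 0, 0, 0, -0.122]
    - [0, 0, 0, 0, 0, -0.122]
    - [0, 0, 0, 0, 0, -0.122]
    - [0, 0, 0, 0, 0, -0.122]
    - [0, 0, 0, 0, 0, -0.122]
    - [0, 0, 0, 0, 0, -0.122]

```text
clock: 2.92
eef_pos: [476.4, -322.6, 231.2]
tcp_rot: [-3.141, 0.0, 1.199]
contact_force: [-0.4, -0.8, -0.6]
opening: 0.588
```

Run:
```python
from rig import r
from h import *
s=r.sense();print(s["clock"],s["eef_pos"],s["tcp_rot"],s["qpos"],s["contact_force"])
f=r.grab_frame("wrist");cv2.imwrite("pics/c.png",f["image"]);import pickle;pickle.dump(f,open("w.pkl","wb"))
```

```text
2.9167 [ 476.38532415 -322.55986735  231.15372764] [-3.14107696e+00  3.42588233e-04  1.19857350e+00] [-5.97529755e-01  2.76631917e-01  1.74170711e+00 -4.98101806e-04
  1.12367980e+00 -1.79588771e+00] [-0.37586933 -0.75323158 -0.55156699]
```

View pics/c.png

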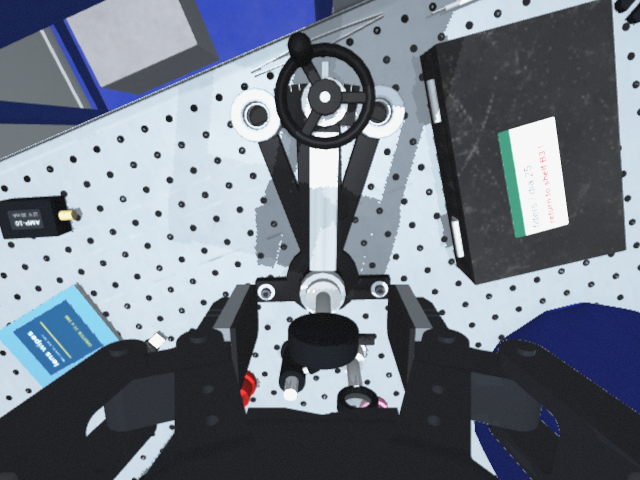

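Run:
```python
from h import *
import pickle
f=pickle.load(open("w.pkl","rb"))
for n,u,v,z in(("bR",256,115,28),("bL",381,112,28),("hub",325,97,92),("gripTop",298,43,129),("bolt1",265,293,10),("bolt2",380,289,10),("bar",324,210,44),("lensfoot",0,0,0)): print(n,onz(f,u,v,z).round(1))
print(f["xyz"])
```

```text
bR [ 384.2 -345.8   28. ]
bL [ 420.1 -247.4   28. ]
hub [ 396.3 -288.9   92. ]
gripTop [ 366.2 -293.9  129. ]
bolt1 [ 540.8 -408.5   10. ]
bolt2 [ 578.4 -300.6   10. ]
bar [ 477.5 -321.    44. ]
lensfoot [ 218.1 -513.1    0. ]
[ 415.00135021 -298.52663088  373.53467336]
```

>>> arm_command:
  targets:
    - [0.0023, 0.0028, 0.034, 0, 0, 0]
    - [0, 0, 0.035, 0, 0, 0]
    - [0, 0, 0.035, 0, 0, 0]
    - [0, 0, 0.035, 0, 0, 0]
    - [0, 0, 0.03, 0, 0, 0]
    - [0, 0, 0.02, 0, 0, 0]
    - [0, 0, 0.01, 0, 0, 0]
    - [0, 0, 0.005, 0, 0, 0]
    - [0, 0, 0.004, 0, 0, 0]
    - [0, 0, 0, 0, 0, 0]
    - [0, 0, 0, 0, 0, 0]

```text
clock: 3.88
eef_pos: [481.6, -320.9, 24.4]
tcp_rot: [3.14, 0.0, 1.193]
contact_force: [0.9, 0.5, 0.1]
opening: 0.588
```

Run:
```python
from rig import r
from h import *
s=r.sense();print(s["clock"],s["eef_pos"],s["tcp_rot"],s["contact_force"])
f=r.grab_frame("wrist");cv2.imwrite("pics/d.png",f["image"])
```

```text
3.8833 [ 481.59967325 -320.93205742   24.4017239 ] [3.13993498e+00 3.88798370e-04 1.19336102e+00] [0.91225118 0.51322638 0.07625553]
```

View pics/d.png

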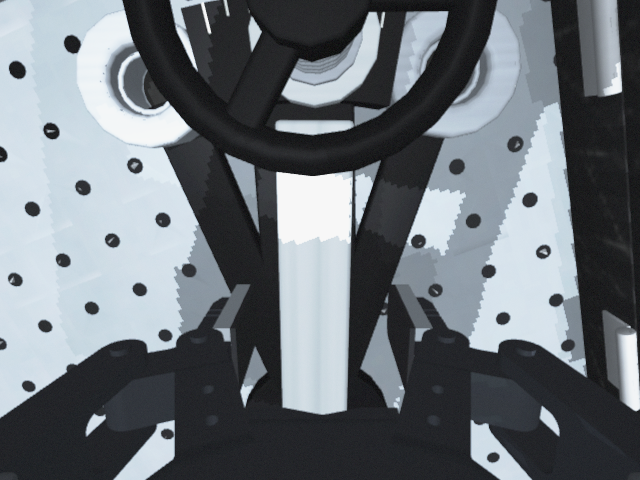

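>>> arm_command:
  targets:
    - [0, 0, 0.002, 0, 0, 0]
    - [0, 0, 0, 0, 0, 0]
    - [0, 0, 0, 0, 0, 0]
    - [0, 0, 0, 0, 0, 0]
    - [0, 0, 0, 0, 0, 0]
    - [0, 0, 0, 0, 0, 0]
  fingers: 0.015
  squeeze: 25

```text
clock: 4.43
eef_pos: [481.2, -321.1, 22.1]
tcp_rot: [3.14, 0.001, 1.194]
contact_force: [-4.2, -2.6, 6.6]
opening: 0.277
```

>>> arm_command:
  targets:
    - [-0.0022, 0, 0, 0, 0, -0.03]
    - [-0.0022, 0, 0, 0, 0, -0.03]
    - [-0.0022, 0, 0, 0, 0, -0.03]
    - [-0.0022, 0, 0, 0, 0, -0.03]
    - [-0.0022, 0, 0, 0, 0, -0.03]
    - [-0.0022, 0, 0, 0, 0, -0.03]
    - [-0.0022, 0, 0, 0, 0, -0.03]
    - [-0.0022, 0, 0, 0, 0, -0.03]
    - [-0.0022, 0, 0, 0, 0, -0.03]
    - [-0.0022, 0, 0, 0, 0, -0.03]
    - [0, 0, 0, 0, 0, 0]
    - [0, 0, 0, 0, 0, 0]

```text
clock: 5.43
eef_pos: [475.4, -342.6, 22.1]
tcp_rot: [3.142, 0.001, 1.494]
contact_force: [-6.7, -5.2, 8.2]
opening: 0.278
```

Run:
```python
from rig import r
from h import *
s=r.sense();print(s["clock"],s["eef_pos"],s["tcp_rot"],s["contact_force"],s["wrist_torque"])
f=r.grab_frame("wrist");cv2.imwrite("pics/e.png",f["image"])
```

```text
5.4333 [ 475.38087919 -342.55784805   22.123356  ] [3.14158696e+00 1.23542413e-03 1.49393382e+00] [-6.73496156 -5.17099983  8.16028856] [-0.82830192  0.92086821 -0.30356321]
```

View pics/e.png

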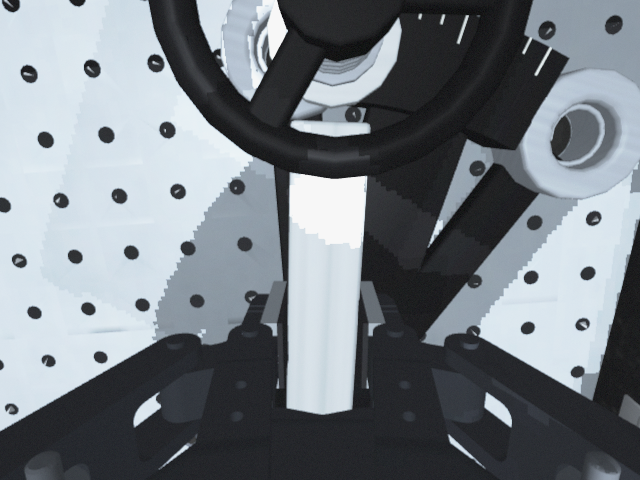

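>>> arm_command:
  targets:
    - [-0.0003, 0, 0, 0, 0, -0.004]
    - [-0.0003, 0, 0, 0, 0, -0.004]
    - [-0.0003, 0, 0, 0, 0, -0.004]
    - [-0.0003, 0, 0, 0, 0, -0.004]
    - [-0.0003, 0, 0, 0, 0, -0.004]
    - [-0.0003, 0, 0, 0, 0, -0.004]
    - [-0.0003, 0, 0, 0, 0, -0.004]
    - [-0.0003, 0, 0, 0, 0, -0.004]
    - [0, 0, 0, 0, 0, 0]

```text
clock: 6.23
eef_pos: [475.2, -344.4, 22.1]
tcp_rot: [-3.141, 0.0, 1.526]
contact_force: [-5.6, -3.5, 8.4]
opening: 0.277
```

>>> arm_command:
  targets:
    - [-0.0003, 0, 0, 0, 0, -0.004]
    - [-0.0003, 0, 0, 0, 0, -0.004]
    - [-0.0003, 0, 0, 0, 0, -0.004]
    - [0, 0, 0, 0, 0, 0]

```text
clock: 6.57
eef_pos: [475.1, -345.4, 22.1]
tcp_rot: [-3.141, 0.001, 1.538]
contact_force: [-6.0, -2.9, 8.9]
opening: 0.276
```

Run:
```python
from rig import r
from h import *
s=r.sense();print(s["clock"],s["eef_pos"],s["tcp_rot"],s["contact_force"],s["wrist_torque"])
f=r.grab_frame("wrist");cv2.imwrite("pics/g.png",f["image"])
```

```text
6.5667 [ 475.11998017 -345.40357287   22.12769375] [-3.14128934e+00  5.79788975e-04  1.53769841e+00] [-6.00656609 -2.88918601  8.90760593] [-0.54332062  0.99018275 -0.46907266]
```

View pics/g.png

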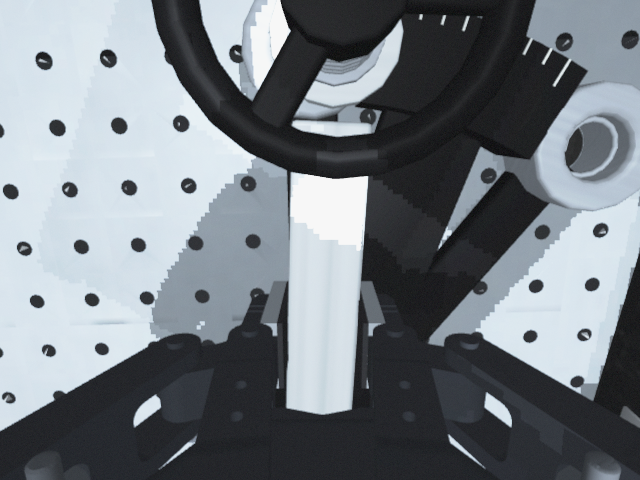

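>>> arm_command:
  targets:
    - [-0.0002, 0, 0, 0, 0, -0.003]
    - [-0.0002, 0, 0, 0, 0, -0.003]
    - [-0.0002, 0, 0, 0, 0, -0.003]
    - [0, 0, 0, 0, 0, 0]

```text
clock: 6.95
eef_pos: [475.1, -346.1, 22.1]
tcp_rot: [-3.141, 0.001, 1.547]
contact_force: [-5.7, -4.3, 8.6]
opening: 0.276
```

>>> arm_command:
  targets:
    - [-0.0002, 0, 0, 0, 0, -0.003]
    - [-0.0002, 0, 0, 0, 0, -0.003]
    - [-0.0002, 0, 0, 0, 0, -0.003]
    - [0, 0, 0, 0, 0, 0]

```text
clock: 7.28
eef_pos: [475.0, -346.8, 22.1]
tcp_rot: [-3.141, 0.001, 1.556]
contact_force: [-6.3, -3.7, 8.1]
opening: 0.279
```

Run:
```python
from rig import r
from h import *
s=r.sense();print(s["clock"],s["eef_pos"],s["tcp_rot"],s["contact_force"],s["wrist_torque"])
f=r.grab_frame("wrist");cv2.imwrite("pics/i.png",f["image"])
```

```text
7.2833 [ 475.00442746 -346.78793102   22.11536359] [-3.14121389e+00  8.21008319e-04  1.55571924e+00] [-6.27694422 -3.66553007  8.13075446] [-0.7507169   0.99407433 -0.41979321]
```

View pics/i.png

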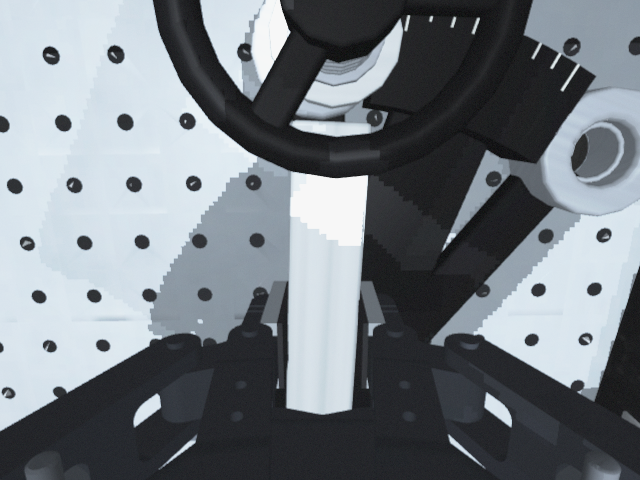

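>>> arm_command:
  targets:
    - [-0.0002, 0, 0, 0, 0, -0.003]
    - [-0.0002, 0, 0, 0, 0, -0.003]
    - [-0.0002, 0, 0, 0, 0, -0.003]
    - [0, 0, 0, 0, 0, 0]

```text
clock: 7.67
eef_pos: [475.0, -348.0, 22.1]
tcp_rot: [-3.141, 0.002, 1.565]
contact_force: [-8.1, -9.0, 6.2]
opening: 0.275
```

>>> arm_command:
  targets:
    - [-0.0002, 0, 0, 0, 0, -0.003]
    - [-0.0002, 0, 0, 0, 0, -0.003]
    - [-0.0002, 0, 0, 0, 0, -0.003]
    - [0, 0, 0, 0, 0, 0]

```text
clock: 8.0
eef_pos: [475.0, -348.7, 22.1]
tcp_rot: [-3.141, 0.002, 1.574]
contact_force: [-7.5, -7.5, 7.0]
opening: 0.278
```

Run:
```python
from rig import r
from h import *
s=r.sense();print(s["clock"],s["eef_pos"],s["tcp_rot"],s["contact_force"],s["wrist_torque"])
f=r.grab_frame("wrist");cv2.imwrite("pics/j.png",f["image"])
```

```text
8.0 [ 474.9781212  -348.66222488   22.14495009] [-3.14132234e+00  1.87642677e-03  1.57436452e+00] [-7.49331875 -7.53345852  7.00239575] [-1.20346229  1.16296022 -0.29254569]
```

View pics/j.png

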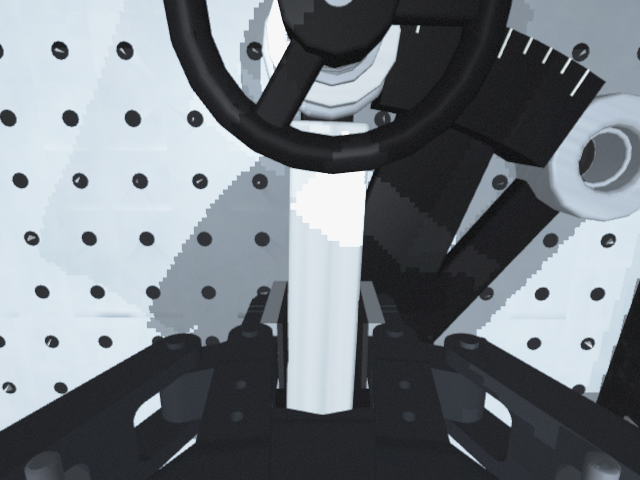

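>>> arm_command:
  targets:
    - [0.0004, 0, 0, 0, 0, 0]
    - [0, 0, 0, 0, 0, 0]
    - [0, 0, 0, 0, 0, 0]
    - [0, 0, 0, 0, 0, 0]
    - [0, 0, -0.02, 0, 0, 0]
    - [0, 0, -0.03, 0, 0, 0]
    - [0, 0, -0.04, 0, 0, 0]
    - [0, 0, -0.04, 0, 0, 0]
    - [0, 0, -0.04, 0, 0, 0]
    - [0, 0, -0.03, 0, 0, 0]
    - [0, 0, 0, 0, 0, 0]
  fingers: 0.05

```text
clock: 8.97
eef_pos: [478.5, -348.7, 228.3]
tcp_rot: [3.133, 0.006, 1.574]
contact_force: [1.1, -1.6, -0.5]
opening: 0.589
```

Run:
```python
from rig import r
from h import *
import pickle
s=r.sense();print(s["clock"],s["eef_pos"],s["tcp_rot"],s["contact_force"],s["qpos"])
F={n:r.grab_frame(n) for n in("wrist","top","scene")};pickle.dump(F,open("F2.pkl","wb"))
cv2.imwrite("pics/k1.png",F["wrist"]["image"])
a=F["top"]["image"][170:350,270:450];b=F["scene"]["image"][150:300,220:410]
cv2.imwrite("pics/k2.png",np.hstack([cv2.resize(a,(400,400),interpolation=2),cv2.resize(b,(400,400*150//190),interpolation=2) if 0 else cv2.resize(b,(400,400),interpolation=2)]))
```

```text
8.9667 [ 478.50543214 -348.73821789  228.29882418] [3.13311553 0.00605984 1.57431781] [ 1.13568234 -1.64938223 -0.48205332] [-6.32425060e-01  2.99649847e-01  1.71668612e+00  1.78027125e-04
  1.11483763e+00 -2.20684611e+00]
```

View pics/k1.png

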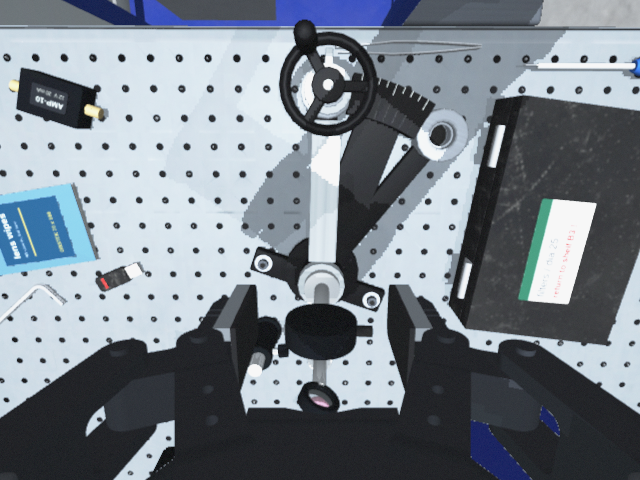

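View pics/k2.png

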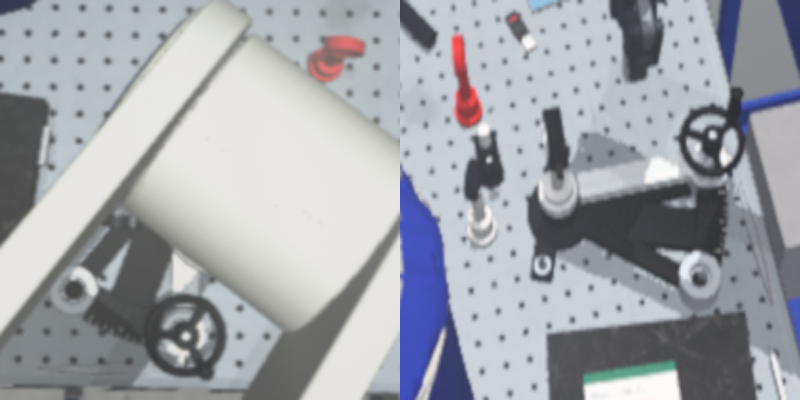

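```bash
cat >> h.py <<'E'
def tri(obs):
    A=np.zeros((3,3));b=np.zeros(3)
    for f,u,v in obs:
        d=ray(f,u,v);d/=np.linalg.norm(d);P=np.eye(3)-np.outer(d,d);A+=P;b+=P@f["xyz"]
    return np.linalg.solve(A,b)
E
python3 - <<'E'
from h import *
import pickle
F=pickle.load(open("F2.pkl","rb"));w,t,s=F["wrist"],F["top"],F["scene"]
print("tri hub",tri([(w,327,84),(t,353.2,320.8),(s,368.2,202.1)]))
for z in(76,81.5): print(z,onz(w,327,84,z),onz(t,353.2,320.8,z),onz(s,368.2,202.1,z))
g=(w,305,33); gt=(t,270+205*.45,170+372*.45); gs=(s,220+(736-400)*.475,150+95*.375)
print("tri gripTop",tri([g,gt,gs]))
for z in(112.5,118.5): print(z,onz(*g,z),onz(*gt,z),onz(*gs,z))
E
```

```text
tri hub [ 383.18975095 -345.18740558   72.40496397]
76 [ 383.6260384  -346.37874984   76.        ] [ 383.30798158 -343.61887921   76.        ] [ 384.0907494  -343.24970642   76.        ]
81.5 [ 384.14435017 -346.4100076    81.5       ] [ 383.64981939 -343.2672184    81.5       ] [ 385.48413896 -339.94973115   81.5       ]
tri gripTop [ 357.02585315 -359.24057637  107.74525331]
112.5 [ 358.76102328 -359.79804285  112.5       ] [ 356.65262107 -357.84134697  112.5       ] [ 358.46967043 -356.49853813  112.5       ]
118.5 [ 359.98589019 -359.52433593  118.5       ] [ 357.22085664 -357.34591382  118.5       ] [ 360.23147224 -352.65487961  118.5       ]
```

>>> arm_command:
  targets:
    - [-0.0026, -0.0304, 0, 0, 0, 0]
    - [-0.0026, -0.0304, 0, 0, 0, 0]
    - [-0.0026, -0.0304, 0, 0, 0, 0]
    - [-0.0026, -0.0304, 0, 0, 0, 0]
    - [0, 0, 0, 0, 0, 0.121]
    - [0, 0, 0, 0, 0, 0.121]
    - [0, 0, 0, 0, 0, 0.121]
    - [0, 0, 0, 0, 0, 0.121]
    - [0, 0, 0, 0, 0, 0.121]
    - [0, 0, 0, 0, 0, 0.121]
    - [0, 0, 0, 0, 0, 0.121]
    - [0, 0, 0, 0, 0, 0.121]
    - [0, 0, 0, 0, 0, 0.121]
    - [0, 0, 0, 0, 0, 0.121]
    - [0, 0, 0, 0, 0, 0.121]
    - [0, 0, 0, 0, 0, 0.121]
    - [0, 0, 0, 0, 0, 0.121]
  fingers: 0.04

```text
clock: 10.53
eef_pos: [353.1, -356.7, 219.1]
tcp_rot: [-3.139, 0.003, -0.005]
contact_force: [-0.5, -0.4, 0.6]
opening: 0.468
```

>>> arm_command:
  targets:
    - [0, 0, 0, 0, 0, 0.121]
    - [0, 0, 0, 0, 0, 0.121]
    - [0, 0, 0, 0, 0, 0.121]
    - [0, 0, 0, 0, 0, 0.121]
    - [0, 0, 0, 0, 0, 0.121]
    - [0, 0, 0, 0, 0, 0.121]
    - [0, 0, 0, 0, 0, 0.121]
    - [0, 0, 0, 0, 0, 0.121]
    - [0, 0, 0, 0, 0, 0.121]
    - [0, 0, 0, 0, 0, 0.121]
    - [0, 0, 0, 0, 0, 0.121]
    - [0, 0, 0, 0, 0, 0.121]
    - [0, 0, 0, 0, 0, 0.121]
    - [0, 0, 0, 0, 0, 0]
    - [0, 0, 0, 0, 0, 0]

```text
clock: 11.78
eef_pos: [353.4, -357.0, 219.7]
tcp_rot: [3.14, 0.002, -1.568]
contact_force: [-1.0, 0.1, 0.7]
opening: 0.466
```

Run:
```python
from rig import r
from h import *
import pickle
s=r.sense();print(s["clock"],s["eef_pos"],s["tcp_rot"],s["contact_force"],s["qpos"])
w=r.grab_frame("wrist");pickle.dump(w,open("w3.pkl","wb"))
cv2.imwrite("pics/l.png",w["image"])
```

```text
11.7833 [ 353.35218916 -356.96985298  219.71824155] [ 3.13961024e+00  2.12615913e-03 -1.56810913e+00] [-0.96574833  0.13375666  0.71326533] [-7.93525403e-01  1.75861601e-01  1.90136312e+00  8.01627425e-05
  1.06727406e+00  7.74542839e-01]
```

View pics/l.png

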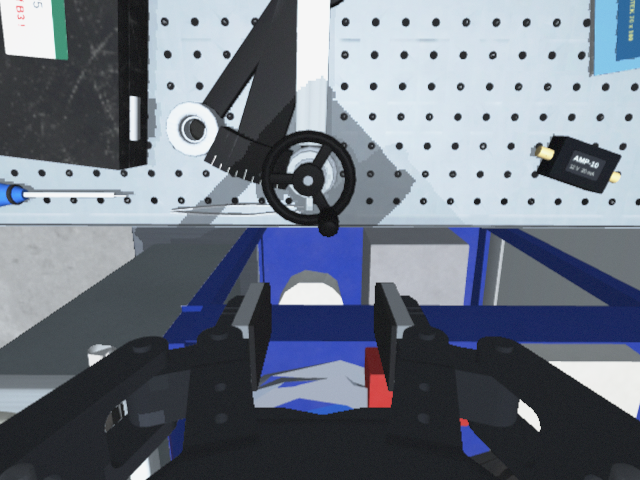

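Run:
```python
from h import *
import pickle
w=pickle.load(open("w3.pkl","rb"));F=pickle.load(open("F2.pkl","rb"))
print(w["xyz"])
for z in(72,76,81): print(z,onz(w,309,180,z))
for z in(108,112.5,118): print(z,onz(w,328,226,z))
print(tri([(w,309,180),(F["wrist"],327,84)]),tri([(w,328,226),(F["wrist"],305,33)]))
img=w["image"][110:260,220:400];cv2.imwrite("pics/m.png",cv2.resize(img,None,fx=4,fy=4,interpolation=2))
```

```text
[ 419.33931069 -357.02966404  361.90796222]
72 [ 383.38771939 -346.58815079   72.        ]
76 [ 383.88376083 -346.73221739   76.        ]
81 [ 384.50381264 -346.91230063   81.        ]
108 [ 357.48313321 -360.26530535  108.        ]
112.5 [ 358.57940761 -360.20796022  112.5       ]
118 [ 359.91929854 -360.13787172  118.        ]
[ 382.6428127  -346.34302664   65.80872805] [ 358.08931389 -360.07937724  109.90224016]
```

View pics/m.png

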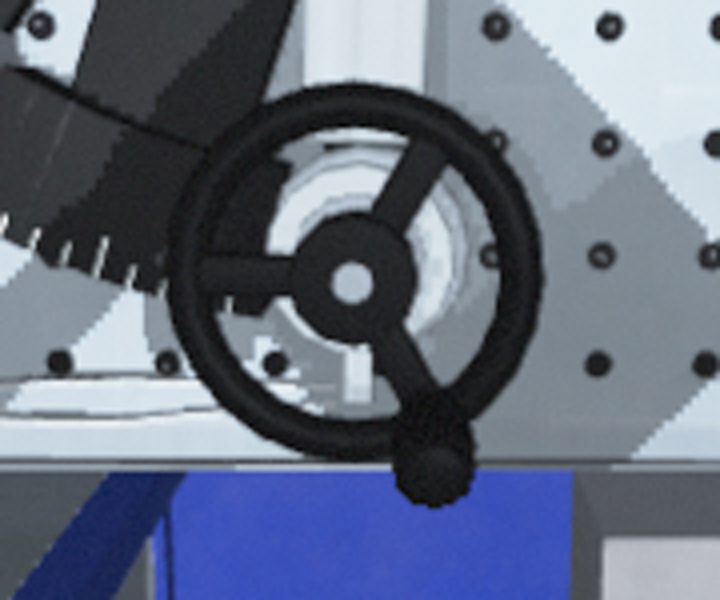

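>>> arm_command:
  targets:
    - [0.0033, -0.0042, 0.025, 0, 0, 0]
    - [0, 0, 0.03, 0, 0, 0]
    - [0, 0, 0.03, 0, 0, 0]
    - [0, 0, 0.025, 0, 0, 0]
    - [0, 0, 0.015, 0, 0, 0]
    - [0, 0, 0.01, 0, 0, 0]
    - [0, 0, 0, 0, 0, 0]
    - [0, 0, 0, 0, 0, 0]
  fingers: 0.04
  squeeze: 20

```text
clock: 12.5
eef_pos: [358.1, -360.9, 86.2]
tcp_rot: [3.141, 0.001, -1.571]
contact_force: [0.1, -0.5, 0.1]
opening: 0.467
```

Run:
```python
from rig import r
from h import *
import pickle
s=r.sense();print(s["clock"],s["eef_pos"],s["tcp_rot"],s["contact_force"])
w=r.grab_frame("wrist");pickle.dump(w,open("w4.pkl","wb"))
cv2.imwrite("pics/n.png",w["image"])
```

```text
12.5 [ 358.07367354 -360.90092208   86.15204784] [ 3.14099347e+00  6.14457671e-04 -1.57053781e+00] [ 0.08746552 -0.5439503   0.11794613]
```

View pics/n.png

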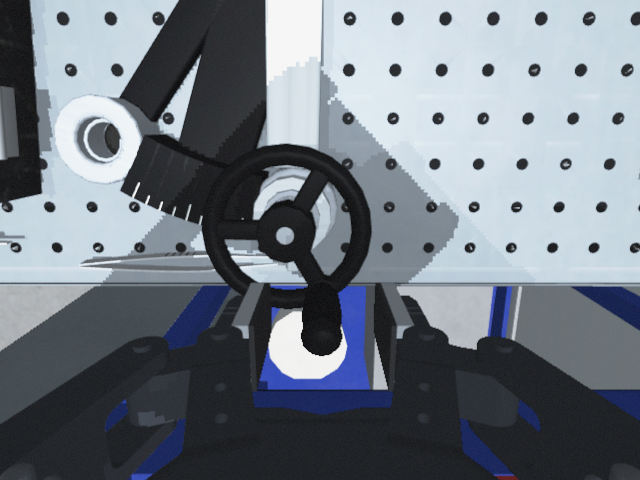

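Run:
```python
from h import *
import pickle
w4=pickle.load(open("w4.pkl","rb"));w3=pickle.load(open("w3.pkl","rb"));F=pickle.load(open("F2.pkl","rb"))
print(w4["xyz"],tri([(w4,285.5,236),(w3,307.6,180.4)]),tri([(w4,285.5,236),(w3,307.6,180.4),(F["wrist"],327,84),(F["top"],353.2,320.8),(F["scene"],368.2,202.1)]))
for z in(70,75.5,81.5):print(z,onz(w4,285.5,236,z))
```

```text
[ 423.88339287 -360.92081595  228.44316901] [ 383.95533057 -346.11494296   79.71480018] [ 382.93438811 -345.37199687   72.47539514]
70 [ 381.23840682 -345.41470483   70.        ]
75.5 [ 382.71873206 -345.95296477   75.5       ]
81.5 [ 384.33363233 -346.54015744   81.5       ]
```

Run:
```python
import numpy as np
t=-2.636+np.arange(0,57)*np.pi/24
p=np.round(np.c_[-30*np.sin(t),-30*np.cos(t)]/1000,4);d=np.diff(p,axis=0)
for i in range(0,56,4): print(i//4,round(t[i],3),[[round(float(a),4),round(float(b),4),-0.0001,0,0,0] for a,b in d[i:i+4]])
```

```text
0 -2.636 [[0.0033, -0.0021, -0.0001, 0, 0, 0], [0.003, -0.0025, -0.0001, 0, 0, 0], [0.0027, -0.0029, -0.0001, 0, 0, 0], [0.0022, -0.0032, -0.0001, 0, 0, 0]]
1 -2.112 [[0.0018, -0.0035, -0.0001, 0, 0, 0], [0.0013, -0.0037, -0.0001, 0, 0, 0], [0.0009, -0.0038, -0.0001, 0, 0, 0], [0.0003, -0.004, -0.0001, 0, 0, 0]]
2 -1.589 [[-0.0002, -0.0039, -0.0001, 0, 0, 0], [-0.0007, -0.0038, -0.0001, 0, 0, 0], [-0.0012, -0.0038, -0.0001, 0, 0, 0], [-0.0017, -0.0035, -0.0001, 0, 0, 0]]
3 -1.065 [[-0.0021, -0.0033, -0.0001, 0, 0, 0], [-0.0025, -0.003, -0.0001, 0, 0, 0], [-0.0029, -0.0027, -0.0001, 0, 0, 0], [-0.0032, -0.0022, -0.0001, 0, 0, 0]]
4 -0.542 [[-0.0035, -0.0018, -0.0001, 0, 0, 0], [-0.0037, -0.0013, -0.0001, 0, 0, 0], [-0.0038, -0.0009, -0.0001, 0, 0, 0], [-0.004, -0.0003, -0.0001, 0, 0, 0]]
5 -0.018 [[-0.0039, 0.0002, -0.0001, 0, 0, 0], [-0.0038, 0.0007, -0.0001, 0, 0, 0], [-0.0038, 0.0012, -0.0001, 0, 0, 0], [-0.0035, 0.0017, -0.0001, 0, 0, 0]]
6 0.506 [[-0.0033, 0.0021, -0.0001, 0, 0, 0], [-0.003, 0.0025, -0.0001, 0, 0, 0], [-0.0027, 0.0029, -0.0001, 0, 0, 0], [-0.0022, 0.0032, -0.0001
[... 395 characters left out ...]
, 0], [0.0029, 0.0027, -0.0001, 0, 0, 0], [0.0032, 0.0022, -0.0001, 0, 0, 0]]
10 2.6 [[0.0035, 0.0018, -0.0001, 0, 0, 0], [0.0037, 0.0013, -0.0001, 0, 0, 0], [0.0038, 0.0009, -0.0001, 0, 0, 0], [0.004, 0.0003, -0.0001, 0, 0, 0]]
11 3.124 [[0.0039, -0.0002, -0.0001, 0, 0, 0], [0.0038, -0.0007, -0.0001, 0, 0, 0], [0.0038, -0.0012, -0.0001, 0, 0, 0], [0.0035, -0.0017, -0.0001, 0, 0, 0]]
12 3.647 [[0.0033, -0.0021, -0.0001, 0, 0, 0], [0.003, -0.0025, -0.0001, 0, 0, 0], [0.0027, -0.0029, -0.0001, 0, 0, 0], [0.0022, -0.0032, -0.0001, 0, 0, 0]]
13 4.171 [[0.0018, -0.0035, -0.0001, 0, 0, 0], [0.0013, -0.0037, -0.0001, 0, 0, 0], [0.0009, -0.0038, -0.0001, 0, 0, 0], [0.0003, -0.004, -0.0001, 0, 0, 0]]
```

>>> arm_command:
  targets:
    - [0, 0, 0, 0, 0, 0]
    - [0, 0, 0, 0, 0, 0]
    - [0, 0, 0, 0, 0, 0]
    - [0, 0, 0, 0, 0, 0]
  fingers: 0.01

```text
clock: 12.88
eef_pos: [358.7, -361.5, 87.2]
tcp_rot: [-3.14, -0.001, -1.572]
contact_force: [-0.4, 0.6, 5.5]
opening: 0.16
```

>>> arm_command:
  targets:
    - [0.0033, -0.0021, -0.0001, 0, 0, 0]
    - [0.003, -0.0025, -0.0001, 0, 0, 0]
    - [0.0027, -0.0029, -0.0001, 0, 0, 0]
    - [0.0022, -0.0032, -0.0001, 0, 0, 0]
    - [0, 0, 0, 0, 0, 0]

```text
clock: 13.3
eef_pos: [369.8, -372.9, 87.5]
tcp_rot: [-3.14, -0.001, -1.572]
contact_force: [1.0, -0.6, 6.6]
opening: 0.158
```

>>> arm_command:
  targets:
    - [0, 0, 0, 0, 0, 0]
    - [0, 0, 0, 0, 0, 0]
    - [0, 0, 0, 0, 0, 0]
  fingers: 0.022

```text
clock: 13.55
eef_pos: [368.6, -372.0, 86.6]
tcp_rot: [3.141, 0.0, -1.572]
contact_force: [-0.5, -0.0, -1.0]
opening: 0.258
```

```bash
cat > look.py <<'E'
import sys,pickle
from rig import r
from h import *
n=sys.argv[1]
s=r.sense();print(s["clock"],s["eef_pos"].round(1),s["tcp_rot"].round(3),s["contact_force"].round(1),s["qpos"][5])
w=r.grab_frame("wrist");pickle.dump(w,open(n+".pkl","wb"));cv2.imwrite(f"pics/{n}.png",w["image"])
# hub bright dot: predicted window
u,v=proj(w,(383.5,-346,76));u,v=int(u),int(v);print("pred",u,v)
g=w["image"].min(2)[max(0,v-40):v+40,max(u-40,0):u+40]
m=(g>120).astype(np.uint8);k,l,st,c=cv2.connectedComponentsWithStats(m)
for i in range(1,k):
    if 60<st[i,4]<700: 
        a=c[i][0]+max(u-40,0);b=c[i][1]+max(0,v-40)
        d=ray(w,a,b); print("blob",st[i,4],round(a,1),round(b,1),"at z70,76,82",[onz(w,a,b,z)[:2].round(1).tolist() for z in (70,76,82)])
E
python3 look.py p0
```

```text
13.55 [ 368.6 -372.    86.6] [ 3.141  0.    -1.572] [-0.5 -0.  -1. ] 0.7791122926518398
pred 258 259
blob 287 239.8 228.5 at z70,76,82 [[394.9, -337.7], [396.4, -339.0], [397.9, -340.3]]
blob 501 289.0 232.9 at z70,76,82 [[393.0, -358.1], [394.6, -358.6], [396.1, -359.1]]
blob 181 222.9 257.5 at z70,76,82 [[382.3, -329.8], [384.3, -331.4], [386.2, -333.0]]
blob 226 258.9 260.8 at z70,76,82 [[380.8, -345.0], [382.8, -346.0], [384.8, -347.0]]
blob 626 245.1 290.3 at z70,76,82 [[367.4, -338.4], [369.9, -339.7], [372.4, -341.0]]
```

View pics/p0.png

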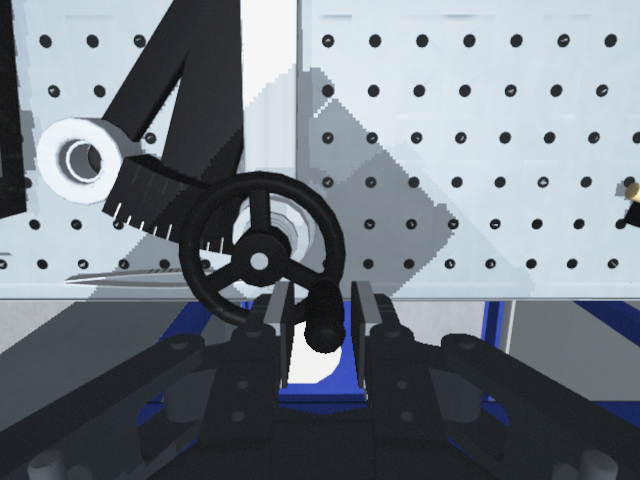

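>>> arm_command:
  targets:
    - [0, 0, 0, 0, 0, 0]
    - [0, 0, 0, 0, 0, 0]
    - [0.0018, -0.0035, -0.0001, 0, 0, 0]
    - [0.0013, -0.0037, -0.0001, 0, 0, 0]
    - [0.0009, -0.0038, -0.0001, 0, 0, 0]
    - [0.0003, -0.004, -0.0001, 0, 0, 0]
    - [0, 0, 0, 0, 0, 0]
  fingers: 0.01

```text
clock: 14.18
eef_pos: [384.9, -376.7, 87.1]
tcp_rot: [-3.141, -0.0, -1.572]
contact_force: [1.6, 0.8, 0.5]
opening: 0.161
```

>>> arm_command:
  targets:
    - [0, 0, 0, 0, 0, 0]
    - [0, 0, 0, 0, 0, 0]
    - [0, 0, 0, 0, 0, 0]
  fingers: 0.022

```text
clock: 14.43
eef_pos: [383.8, -376.6, 87.1]
tcp_rot: [-3.142, -0.0, -1.572]
contact_force: [-0.1, -0.1, 0.5]
opening: 0.255
```

```bash
python3 look.py p1
```

```text
14.4333 [ 383.8 -376.6   87.1] [-3.142 -0.    -1.572] [-0.1 -0.1  0.5] 0.7933537299724018
pred 249 293
blob 443 273.5 260.3 at z70,76,82 [[396.1, -355.6], [398.1, -356.4], [400.1, -357.2]]
blob 199 215.3 284.3 at z70,76,82 [[385.2, -330.1], [387.6, -331.8], [390.0, -333.6]]
blob 177 249.0 295.6 at z70,76,82 [[379.9, -344.4], [382.5, -345.6], [385.1, -346.8]]
blob 115 215.1 298.8 at z70,76,82 [[378.4, -329.5], [381.1, -331.3], [383.8, -333.1]]
blob 258 218.2 311.8 at z70,76,82 [[372.2, -330.4], [375.1, -332.2], [378.0, -333.9]]
blob 63 275.9 326.4 at z70,76,82 [[365.0, -355.6], [368.2, -356.4], [371.4, -357.2]]
```

>>> arm_command:
  targets:
    - [0, 0, 0, 0, 0, 0]
    - [0, 0, 0, 0, 0, 0]
    - [-0.0002, -0.0039, -0.0001, 0, 0, 0]
    - [-0.0007, -0.0038, -0.0001, 0, 0, 0]
    - [-0.0012, -0.0038, -0.0001, 0, 0, 0]
    - [-0.0017, -0.0035, -0.0001, 0, 0, 0]
    - [0, 0, 0, 0, 0, 0]
  fingers: 0.01

```text
clock: 15.07
eef_pos: [399.6, -372.3, 87.5]
tcp_rot: [-3.141, 0.0, -1.572]
contact_force: [-0.3, 1.7, 1.9]
opening: 0.157
```

>>> arm_command:
  targets:
    - [0, 0, 0, 0, 0, 0]
    - [0, 0, 0, 0, 0, 0]
    - [0, 0, 0, 0, 0, 0]
  fingers: 0.022

```text
clock: 15.32
eef_pos: [398.9, -372.8, 87.5]
tcp_rot: [-3.141, -0.0, -1.572]
contact_force: [0.3, 0.1, 0.3]
opening: 0.259
```

```bash
python3 look.py p2
```

```text
15.3167 [ 398.9 -372.8   87.5] [-3.141 -0.    -1.572] [0.3 0.1 0.3] 0.8175982613419711
pred 260 325
blob 292 248.0 290.1 at z70,76,82 [[397.4, -340.3], [399.9, -341.5], [402.4, -342.7]]
blob 147 296.8 324.4 at z70,76,82 [[380.9, -361.3], [384.1, -361.7], [387.2, -362.1]]
blob 112 226.7 320.5 at z70,76,82 [[382.9, -330.1], [385.9, -331.7], [389.0, -333.3]]
blob 70 276.0 327.3 at z70,76,82 [[379.5, -351.9], [382.7, -352.7], [385.9, -353.5]]
blob 145 225.5 332.4 at z70,76,82 [[377.0, -329.2], [380.3, -330.8], [383.6, -332.4]]
blob 198 294.9 354.0 at z70,76,82 [[366.0, -360.1], [369.7, -360.6], [373.4, -361.1]]
```

View pics/p2.png

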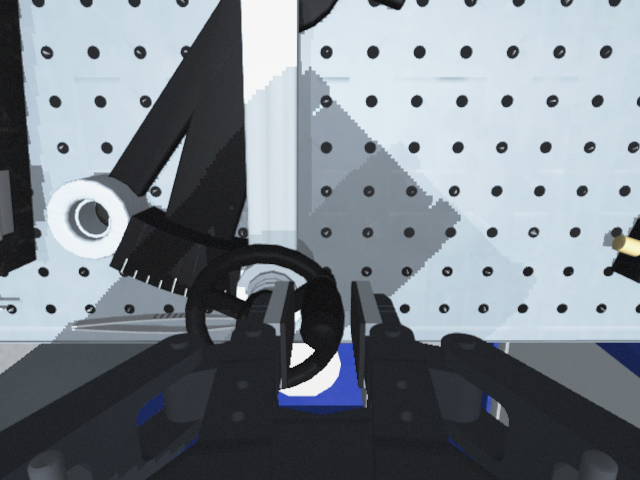

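Run:
```python
from rig import r
from h import *
s=r.grab_frame("scene")["image"][140:260,290:410];t=r.grab_frame("top")["image"][260:360,290:410]
w=cv2.imread("pics/p2.png")[220:400,180:400]
cv2.imwrite("pics/q.png",np.hstack([cv2.resize(s,(400,400),interpolation=2),cv2.resize(t,(400,400),interpolation=2)]))
cv2.imwrite("pics/q2.png",cv2.resize(np.clip(w.astype(float)*2,0,255).astype(np.uint8),None,fx=3,fy=3,interpolation=2))
```

```text
(no output)
```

View pics/q.png

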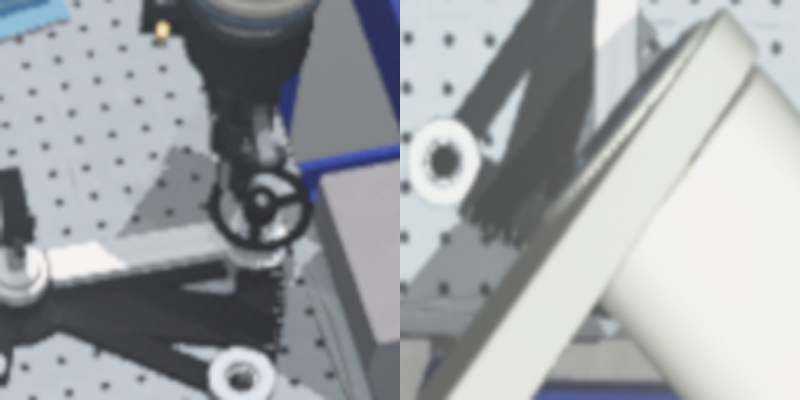

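View pics/q2.png

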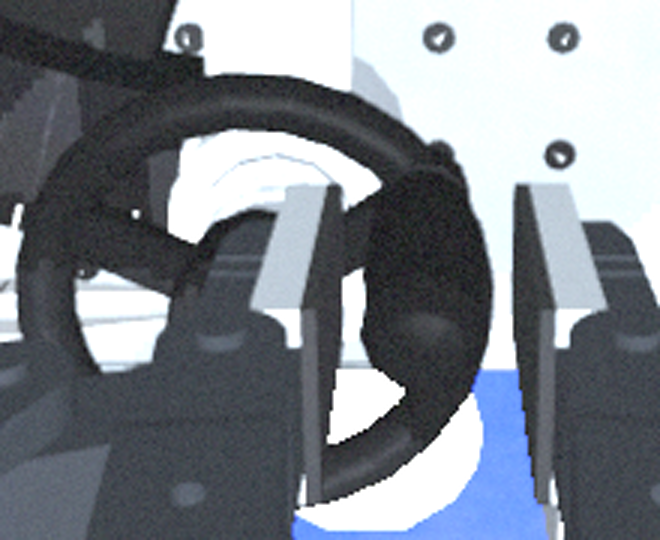

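Run:
```python
from h import *
import pickle
for n,th in(("w4",-2.636),("p0",-2.112),("p1",-1.589),("p2",-1.065)):
    w=pickle.load(open(n+".pkl","rb"))
    p=np.array([383.4+30*np.cos(th),-346+30*np.sin(th)])
    print(n,[proj(w,[*p,129-d]).round(1).tolist() for d in(10.5,13.5,16.5)],"hub",[proj(w,(383.4,-346,92-d)).round(1).tolist() for d in(10.5,13.5,16.5)])
ims=[]
for n in("n","p0","p1","p2"):
    im=cv2.imread(f"pics/{n}.png")[280:400,260:380]
    ims.append(cv2.resize(np.clip(im.astype(float)*4,0,255).astype(np.uint8),(400,300),interpolation=2))
cv2.imwrite("pics/s.png",np.vstack([np.hstack(ims[:2]),np.hstack(ims[2:])]))
```

```text
w4 [[321.5, 350.5], [321.6, 345.5], [321.6, 340.6]] hub [[284.2, 238.3], [284.9, 236.3], [285.6, 234.4]]
p0 [[321.7, 349.0], [321.7, 344.0], [321.7, 339.2]] hub [[256.7, 263.9], [257.9, 261.4], [259.0, 259.1]]
p1 [[321.0, 349.1], [321.1, 344.1], [321.1, 339.3]] hub [[247.4, 299.0], [248.7, 296.0], [250.0, 293.1]]
p2 [[321.0, 348.4], [321.0, 343.5], [321.0, 338.7]] hub [[258.4, 332.2], [259.5, 328.7], [260.6, 325.3]]
```

View pics/s.png

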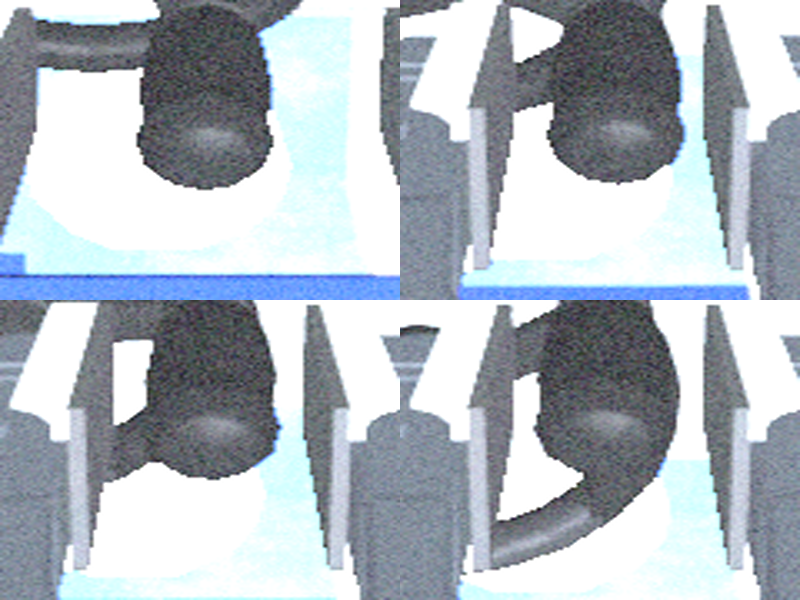

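Create look.py:
```python
import sys,pickle
from rig import r
from h import *
n=sys.argv[1];th=float(sys.argv[2])
s=r.sense();print(s["clock"],s["eef_pos"].round(1),s["tcp_rot"].round(3),s["contact_force"].round(1))
w=r.grab_frame("wrist");sc=r.grab_frame("scene")
pickle.dump((w,sc),open(n+".pkl","wb"));cv2.imwrite(f"pics/{n}.png",w["image"])
p=np.array([383.4+30*np.cos(th),-346+30*np.sin(th)])
print("griptop d10.5,13.5,16.5",[proj(w,[*p,129-d]).round(1).tolist() for d in(10.5,13.5,16.5)],"hub",[proj(w,(383.4,-346,92-d)).round(1).tolist() for d in(10.5,13.5,16.5)])
im=w["image"][280:400,260:380];a=cv2.resize(np.clip(im.astype(float)*4,0,255).astype(np.uint8),(400,400),interpolation=2)
u=[int(x) for x in proj(sc,(383.4,-346,76))]
b=sc["image"][u[1]-30:u[1]+30,u[0]-30:u[0]+30]
cv2.imwrite(f"pics/{n}z.png",np.hstack([a,cv2.resize(np.clip(b.astype(float)*2,0,255).astype(np.uint8),(400,400),interpolation=2)]))
```

```text
(no output)
```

>>> arm_command:
  targets:
    - [0, 0, 0, 0, 0, 0]
    - [0, 0, 0, 0, 0, 0]
    - [-0.0021, -0.0033, 0, 0, 0, 0]
    - [-0.0025, -0.003, 0, 0, 0, 0]
    - [-0.0029, -0.0027, 0, 0, 0, 0]
    - [-0.0032, -0.0022, 0, 0, 0, 0]
    - [0, 0, 0, 0, 0, 0]
  fingers: 0.01

```text
clock: 16.05
eef_pos: [409.4, -360.7, 87.5]
tcp_rot: [3.139, 0.002, -1.572]
contact_force: [-6.2, 3.6, 8.5]
opening: 0.162
```

>>> arm_command:
  targets:
    - [0, 0, 0, 0, 0, 0]
    - [0, 0, 0, 0, 0, 0]
    - [0, 0, 0, 0, 0, 0]
  fingers: 0.022

```text
clock: 16.3
eef_pos: [410.6, -362.2, 87.5]
tcp_rot: [-3.141, -0.001, -1.572]
contact_force: [1.1, -0.0, 0.1]
opening: 0.262
```

```bash
python3 look.py p3 -0.542
```

```text
16.3 [ 410.6 -362.2   87.5] [-3.141e+00 -1.000e-03 -1.572e+00] [ 1.1 -0.   0.1]
griptop d10.5,13.5,16.5 [[320.6, 349.7], [320.6, 344.8], [320.7, 340.0]] hub [[284.6, 357.0], [285.3, 353.1], [285.9, 349.4]]
```

View pics/p3z.png

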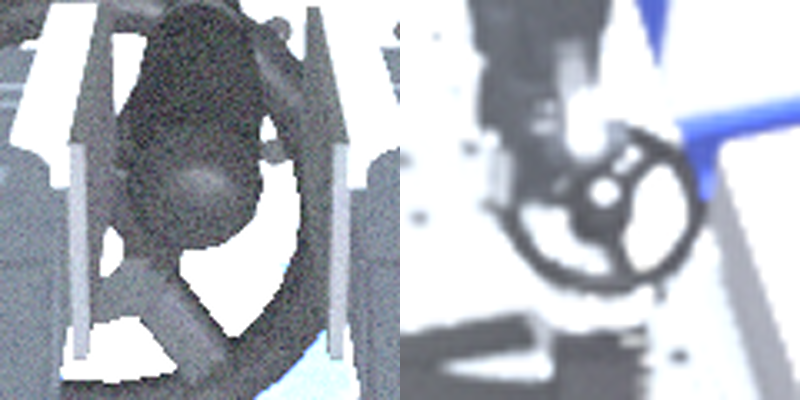

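View pics/p3.png

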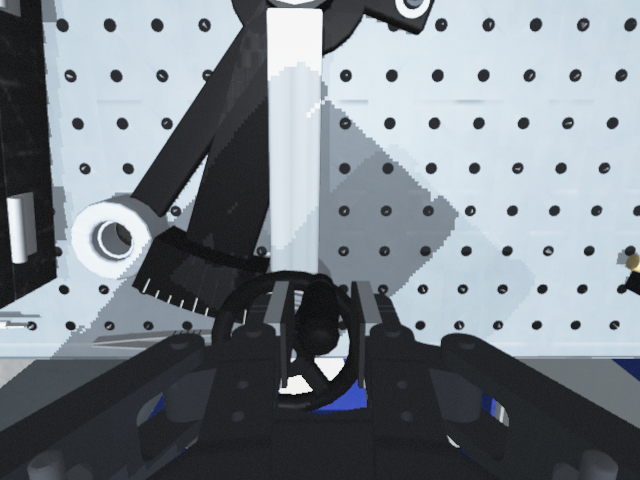

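```bash
cat >> look.py <<'E'
g=sc["image"].min(2).astype(float)[u[1]-7:u[1]+7,u[0]-7:u[0]+7]
yy,xx=np.mgrid[u[1]-7:u[1]+7,u[0]-7:u[0]+7]
# dot = bright local blob nearest expected, surrounded by dark
k,l,st,c=cv2.connectedComponentsWithStats((g>85).astype(np.uint8))
print("scene pred",[proj(sc,(383.4,-346,92-d)).round(2).tolist() for d in(10.5,16.5)])
for i in range(1,k):
    if st[i,4]<40:
        m=cv2.dilate((l==i).astype(np.uint8),np.ones((3,3)))>0;ww=np.clip(g[m]-50,0,None)
        print("dot",st[i,4],(xx[m]*ww).sum()/ww.sum(),(yy[m]*ww).sum()/ww.sum())
E
cat > redo.py <<'E'
import pickle,sys
from h import *
w,sc=pickle.load(open(sys.argv[1]+".pkl","rb"))
u=[int(x) for x in proj(sc,(383.4,-346,76))]
exec(open("look.py").read().split("60,u[0]-30")[0] and open("look.py").read()[open("look.py").read().index("g=sc["):])
E
python3 redo.py p3
```

```text
scene pred [[368.39, 199.65], [368.16, 201.13]]
dot 4 365.5295698924731 194.31451612903226
dot 8 371.391975308642 195.00462962962962
dot 14 368.29283018867926 199.3335849056604
dot 25 373.21325260679447 203.66464850319542
dot 17 362.03737113402065 205.07925257731958
```

>>> arm_command:
  targets:
    - [0, 0, 0, 0, 0, 0]
    - [0, 0, 0, 0, 0, 0]
    - [-0.0035, -0.0018, -0.0001, 0, 0, 0]
    - [-0.0037, -0.0013, -0.0001, 0, 0, 0]
    - [-0.0038, -0.0009, -0.0001, 0, 0, 0]
    - [-0.004, -0.0003, -0.0001, 0, 0, 0]
    - [0, 0, 0, 0, 0, 0]
  fingers: 0.01

```text
clock: 16.98
eef_pos: [414.1, -345.9, 87.9]
tcp_rot: [3.141, 0.001, -1.572]
contact_force: [-2.6, 0.4, 2.4]
opening: 0.157
```

>>> arm_command:
  targets:
    - [0, 0, 0, 0, 0, 0]
    - [0, 0, 0, 0, 0, 0]
    - [0, 0, 0, 0, 0, 0]
  fingers: 0.022

```text
clock: 17.23
eef_pos: [414.6, -347.1, 87.9]
tcp_rot: [-3.141, -0.0, -1.572]
contact_force: [-0.3, -0.1, -0.1]
opening: 0.256
```

```bash
python3 look.py p4 -0.018
```

```text
17.2333 [ 414.6 -347.1   87.9] [-3.141 -0.    -1.572] [-0.3 -0.1 -0.1]
griptop d10.5,13.5,16.5 [[321.0, 348.3], [321.0, 343.4], [321.1, 338.6]] hub [[320.2, 364.7], [320.3, 360.7], [320.3, 356.9]]
scene pred [[368.39, 199.65], [368.16, 201.13]]
dot 11 362.42384105960264 206.20971302428256
dot 4 371.3398058252427 206.86084142394822
```

View pics/p4z.png

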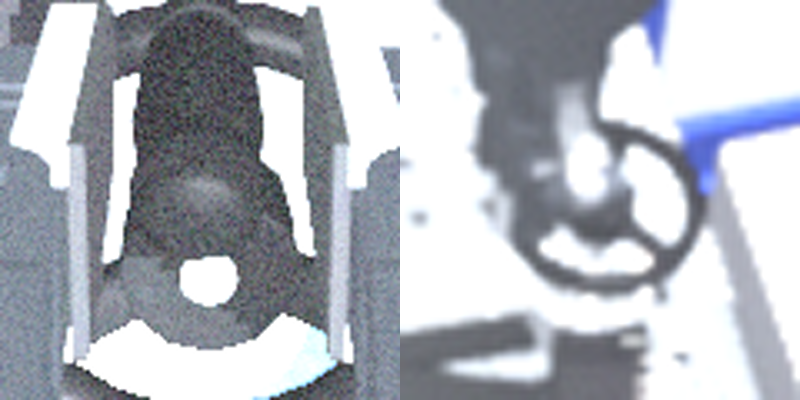

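>>> arm_command:
  targets:
    - [0, 0, 0, 0, 0, 0]
    - [0, 0, 0, 0, 0, 0]
    - [-0.0039, 0.0002, -0.0001, 0, 0, 0]
    - [-0.0038, 0.0007, -0.0001, 0, 0, 0]
    - [0, 0, 0, 0, 0, 0]
  fingers: 0.01

```text
clock: 17.75
eef_pos: [413.2, -338.5, 88.1]
tcp_rot: [3.141, 0.001, -1.572]
contact_force: [0.2, 1.1, 1.7]
opening: 0.158
```

>>> arm_command:
  targets:
    - [0, 0, 0, 0, 0, 0]
    - [0, 0, 0, 0, 0, 0]
    - [0, 0, 0, 0, 0, 0]
  fingers: 0.022

```text
clock: 18.0
eef_pos: [413.5, -339.3, 88.1]
tcp_rot: [-3.142, 0.0, -1.572]
contact_force: [0.0, -0.2, -0.1]
opening: 0.257
```

```bash
python3 look.py p5 0.244
```

```text
18.0 [ 413.5 -339.3   88.1] [-3.142  0.    -1.572] [ 0.  -0.2 -0.1]
griptop d10.5,13.5,16.5 [[321.0, 347.5], [321.1, 342.5], [321.1, 337.9]] hub [[338.5, 362.1], [338.2, 358.2], [337.9, 354.4]]
scene pred [[368.39, 199.65], [368.16, 201.13]]
dot 5 361.87259615384613 198.88221153846155
dot 3 364.11344537815125 206.7731092436975
dot 9 372.2920353982301 206.54977876106196
```

View pics/p5z.png

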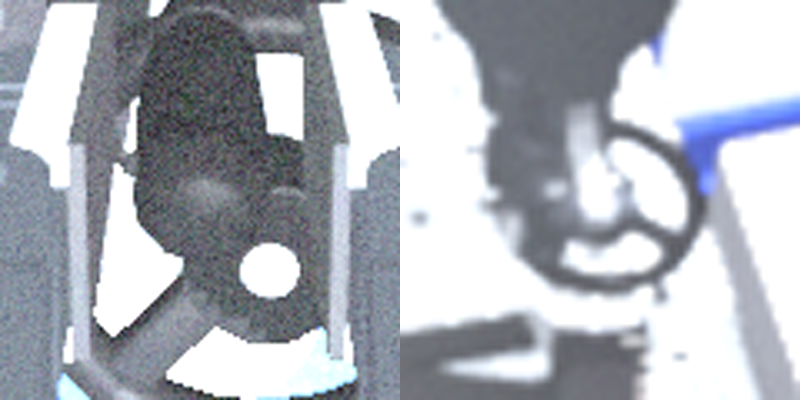

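>>> arm_command:
  targets:
    - [0, 0, 0, 0, 0, 0]
    - [0, 0, 0, 0, 0, 0]
    - [-0.0038, 0.0012, -0.0001, 0, 0, 0]
    - [-0.0035, 0.0017, -0.0001, 0, 0, 0]
    - [0, 0, 0, 0, 0, 0]
  fingers: 0.01

```text
clock: 18.52
eef_pos: [409.9, -331.2, 88.2]
tcp_rot: [3.141, 0.001, -1.572]
contact_force: [-1.7, 0.7, 1.2]
opening: 0.16
```

>>> arm_command:
  targets:
    - [0, 0, 0, 0, 0, 0]
    - [0, 0, 0, 0, 0, 0]
    - [0, 0, 0, 0, 0, 0]
  fingers: 0.022

```text
clock: 18.77
eef_pos: [410.7, -332.0, 88.3]
tcp_rot: [-3.141, -0.0, -1.572]
contact_force: [0.2, 0.2, 0.1]
opening: 0.255
```

```bash
python3 look.py p6 0.506
```

```text
18.7667 [ 410.7 -332.    88.3] [-3.141 -0.    -1.572] [0.2 0.2 0.1]
griptop d10.5,13.5,16.5 [[321.0, 347.1], [321.0, 342.3], [321.1, 337.6]] hub [[355.6, 355.9], [355.0, 352.1], [354.5, 348.4]]
scene pred [[368.39, 199.65], [368.16, 201.13]]
dot 5 363.1938405797101 201.66304347826087
```

View pics/p6z.png

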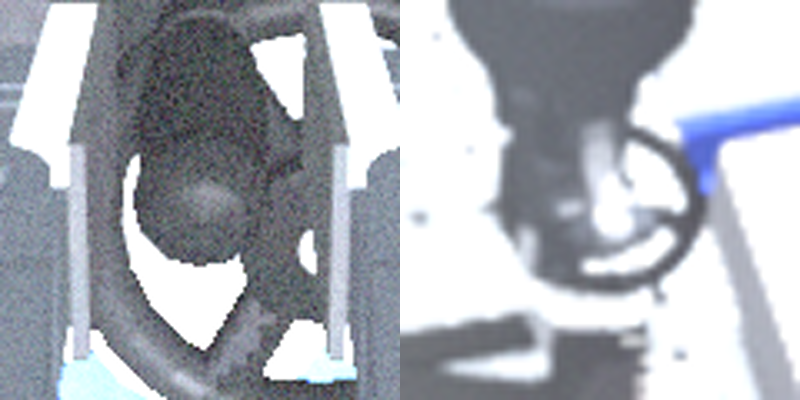

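>>> arm_command:
  targets:
    - [0, 0, 0, 0, 0, 0]
    - [0, 0, 0, 0, 0, 0]
    - [-0.0033, 0.0021, -0.0001, 0, 0, 0]
    - [-0.003, 0.0025, -0.0001, 0, 0, 0]
    - [0, 0, 0, 0, 0, 0]
  fingers: 0.01

```text
clock: 19.28
eef_pos: [405.0, -324.9, 88.2]
tcp_rot: [3.14, 0.001, -1.572]
contact_force: [-1.3, -1.1, -2.0]
opening: 0.158
```

>>> arm_command:
  targets:
    - [0, 0, 0, 0, 0, 0]
    - [0, 0, 0, 0, 0, 0]
    - [0, 0, 0, 0, 0, 0]
  fingers: 0.022

```text
clock: 19.53
eef_pos: [406.1, -325.8, 88.6]
tcp_rot: [-3.141, -0.0, -1.572]
contact_force: [-0.3, -0.3, -0.3]
opening: 0.258
```

```bash
python3 look.py p7 0.767
```

```text
19.5333 [ 406.1 -325.8   88.6] [-3.141 -0.    -1.572] [-0.3 -0.3 -0.3]
griptop d10.5,13.5,16.5 [[321.0, 346.9], [321.0, 342.0], [321.1, 337.3]] hub [[370.6, 346.0], [369.8, 342.3], [369.0, 338.8]]
scene pred [[368.39, 199.65], [368.16, 201.13]]
```

View pics/p7z.png

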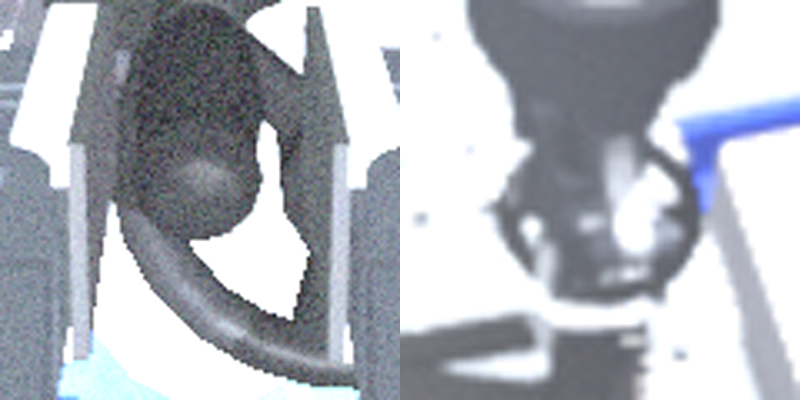

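Run:
```python
import numpy as np
t=0.767-np.append(np.arange(0,49),48.5)*np.pi/24
p=np.round(np.c_[-30*np.sin(t),-30*np.cos(t)]/1000,4);d=np.diff(p,axis=0)
z=[.0001,.0001,.0001,.0002]
R=[[round(float(a),4),round(float(b),4),z[i%4],0,0,0] for i,(a,b) in enumerate(d)]
for i in range(0,49,12): print(i,round(t[i],3),R[i:i+12])
```

```text
0 0.767 [[0.003, -0.0025, 0.0001, 0, 0, 0], [0.0033, -0.0022, 0.0001, 0, 0, 0], [0.0035, -0.0016, 0.0001, 0, 0, 0], [0.0038, -0.0012, 0.0002, 0, 0, 0], [0.0038, -0.0007, 0.0001, 0, 0, 0], [0.004, -0.0002, 0.0001, 0, 0, 0], [0.0039, 0.0003, 0.0001, 0, 0, 0], [0.0038, 0.0009, 0.0002, 0, 0, 0], [0.0037, 0.0013, 0.0001, 0, 0, 0], [0.0035, 0.0018, 0.0001, 0, 0, 0], [0.0032, 0.0022, 0.0001, 0, 0, 0], [0.0029, 0.0027, 0.0002, 0, 0, 0]]
12 -0.804 [[0.0025, 0.003, 0.0001, 0, 0, 0], [0.0022, 0.0033, 0.0001, 0, 0, 0], [0.0016, 0.0035, 0.0001, 0, 0, 0], [0.0012, 0.0038, 0.0002, 0, 0, 0], [0.0007, 0.0038, 0.0001, 0, 0, 0], [0.0002, 0.004, 0.0001, 0, 0, 0], [-0.0003, 0.0039, 0.0001, 0, 0, 0], [-0.0009, 0.0038, 0.0002, 0, 0, 0], [-0.0013, 0.0037, 0.0001, 0, 0, 0], [-0.0018, 0.0035, 0.0001, 0, 0, 0], [-0.0022, 0.0032, 0.0001, 0, 0, 0], [-0.0027, 0.0029, 0.0002, 0, 0, 0]]
24 -2.375 [[-0.003, 0.0025, 0.0001, 0, 0, 0], [-0.0033, 0.0022, 0.0001, 0, 0, 0], [-0.0035, 0.0016, 0.0001, 0, 0, 0], [-0.0038, 0.0012, 0.0002, 0, 0, 0], [-0.0038, 0.0007, 0.0001, 0, 0, 0], [-0.004, 0.0002, 0.0001, 0, 0, 0], [-0.0039, -0.0003, 0.0001, 0, 0, 0], [-0.0038, -0.0009, 0.0002, 0, 0, 0], [-0.0037, -0.0013, 0.0001, 0, 0, 0], [-0.0035, -0.0018, 0.0001, 0, 0, 0], [-0.0032, -0.0022, 0.0001, 0, 0, 0], [-0.0029, -0.0027, 0.0002, 0, 0, 0]]
36 -3.945 [[-0.0025, -0.003, 0.0001, 0, 0, 0], [-0.0022, -0.0033, 0.0001, 0, 0, 0], [-0.0016, -0.0035, 0.0001, 0, 0, 0], [-0.0012, -0.0038, 0.0002, 0, 0, 0], [-0.0007, -0.0038, 0.0001, 0, 0, 0], [-0.0002, -0.004, 0.0001, 0, 0, 0], [0.0003, -0.0039, 0.0001, 0, 0, 0], [0.0009, -0.0038, 0.0002, 0, 0, 0], [0.0013, -0.0037, 0.0001, 0, 0, 0], [0.0018, -0.0035, 0.0001, 0, 0, 0], [0.0022, -0.0032, 0.0001, 0, 0, 0], [0.0027, -0.0029, 0.0002, 0, 0, 0]]
48 -5.516 [[0.0014, -0.0013, 0.0001, 0, 0, 0]]
```

>>> arm_command:
  targets:
    - [0, 0, 0.003, 0, 0, 0]
    - [0, 0, 0.003, 0, 0, 0]
    - [0, 0, 0, 0, 0, 0]

```text
clock: 19.88
eef_pos: [405.6, -325.5, 81.8]
tcp_rot: [3.141, 0.001, -1.572]
contact_force: [-0.4, 0.4, 0.5]
opening: 0.257
```

>>> arm_command:
  targets:
    - [0, 0, 0, 0, 0, 0]
    - [0, 0, 0, 0, 0, 0]
    - [0, 0, 0, 0, 0, 0]
    - [0, 0, 0, 0, 0, 0]
  fingers: 0.01

```text
clock: 20.22
eef_pos: [405.8, -325.6, 82.3]
tcp_rot: [3.141, 0.0, -1.572]
contact_force: [-0.6, -0.2, -1.8]
opening: 0.161
```

```bash
python3 look.py p8 0.767
```

```text
20.2167 [ 405.8 -325.6   82.3] [ 3.141  0.    -1.572] [-0.6 -0.2 -1.8]
griptop d10.5,13.5,16.5 [[321.5, 356.9], [321.5, 351.6], [321.5, 346.5]] hub [[372.9, 353.4], [372.0, 349.4], [371.1, 345.6]]
scene pred [[368.39, 199.65], [368.16, 201.13]]
```

View pics/p8.png

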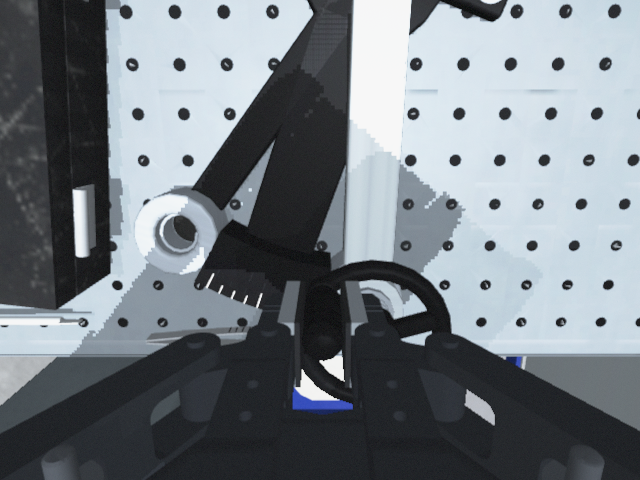

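>>> arm_command:
  targets:
    - [0.003, -0.0025, 0.0001, 0, 0, 0]
    - [0.0033, -0.0022, 0.0001, 0, 0, 0]
    - [0.0035, -0.0016, 0.0001, 0, 0, 0]
    - [0.0038, -0.0012, 0.0002, 0, 0, 0]
    - [0.0038, -0.0007, 0.0001, 0, 0, 0]
    - [0.004, -0.0002, 0.0001, 0, 0, 0]
    - [0.0039, 0.0003, 0.0001, 0, 0, 0]
    - [0.0038, 0.0009, 0.0002, 0, 0, 0]
    - [0.0037, 0.0013, 0.0001, 0, 0, 0]
    - [0.0035, 0.0018, 0.0001, 0, 0, 0]
    - [0.0032, 0.0022, 0.0001, 0, 0, 0]
    - [0.0029, 0.0027, 0.0002, 0, 0, 0]

```text
clock: 21.32
eef_pos: [404.8, -368.7, 81.0]
tcp_rot: [3.142, -0.0, -1.572]
contact_force: [1.8, -1.8, -2.4]
opening: 0.159
```

>>> arm_command:
  targets:
    - [0.0025, 0.003, 0.0001, 0, 0, 0]
    - [0.0022, 0.0033, 0.0001, 0, 0, 0]
    - [0.0016, 0.0035, 0.0001, 0, 0, 0]
    - [0.0012, 0.0038, 0.0002, 0, 0, 0]
    - [0.0007, 0.0038, 0.0001, 0, 0, 0]
    - [0.0002, 0.004, 0.0001, 0, 0, 0]
    - [-0.0003, 0.0039, 0.0001, 0, 0, 0]
    - [-0.0009, 0.0038, 0.0002, 0, 0, 0]
    - [0, 0, 0, 0, 0, 0]

```text
clock: 22.07
eef_pos: [374.9, -374.7, 79.7]
tcp_rot: [3.14, 0.001, -1.572]
contact_force: [-0.4, 0.7, -2.5]
opening: 0.16
```

```bash
python3 look.py r1 -1.851
```

```text
22.0667 [ 374.9 -374.7   79.7] [ 3.140e+00  1.000e-03 -1.572e+00] [-0.4  0.7 -2.5]
griptop d10.5,13.5,16.5 [[323.3, 358.9], [323.2, 353.3], [323.2, 348.1]] hub [[247.6, 285.4], [249.1, 282.4], [250.4, 279.6]]
scene pred [[368.39, 199.65], [368.16, 201.13]]
dot 39 363.1366691560866 197.64973861090365
dot 27 372.87071651090343 198.82658359293873
dot 11 367.8002092050209 201.31485355648536
```

View pics/r1.png

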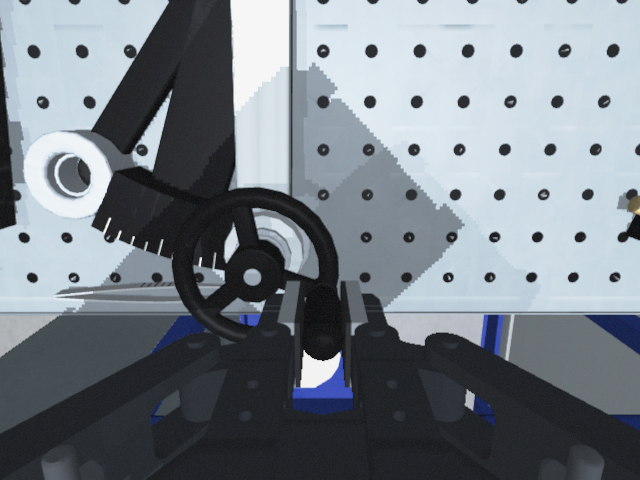

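>>> arm_command:
  targets:
    - [-0.0013, 0.0037, 0.0001, 0, 0, 0]
    - [-0.0018, 0.0035, 0.0001, 0, 0, 0]
    - [-0.0022, 0.0032, 0.0001, 0, 0, 0]
    - [-0.0027, 0.0029, 0.0002, 0, 0, 0]
    - [-0.003, 0.0025, 0.0001, 0, 0, 0]
    - [-0.0033, 0.0022, 0.0001, 0, 0, 0]
    - [-0.0035, 0.0016, 0.0001, 0, 0, 0]
    - [-0.0038, 0.0012, 0.0002, 0, 0, 0]
    - [-0.0038, 0.0007, 0.0001, 0, 0, 0]
    - [-0.004, 0.0002, 0.0001, 0, 0, 0]
    - [-0.0039, -0.0003, 0.0001, 0, 0, 0]
    - [-0.0038, -0.0009, 0.0002, 0, 0, 0]
    - [-0.0037, -0.0013, 0.0001, 0, 0, 0]
    - [-0.0035, -0.0018, 0.0001, 0, 0, 0]
    - [-0.0032, -0.0022, 0.0001, 0, 0, 0]
    - [-0.0029, -0.0027, 0.0002, 0, 0, 0]

```text
clock: 23.5
eef_pos: [363.8, -324.8, 78.0]
tcp_rot: [3.142, -0.0, -1.572]
contact_force: [1.9, -3.2, 0.3]
opening: 0.161
```

>>> arm_command:
  targets:
    - [-0.0025, -0.003, 0.0001, 0, 0, 0]
    - [-0.0022, -0.0033, 0.0001, 0, 0, 0]
    - [-0.0016, -0.0035, 0.0001, 0, 0, 0]
    - [-0.0012, -0.0038, 0.0002, 0, 0, 0]
    - [-0.0007, -0.0038, 0.0001, 0, 0, 0]
    - [-0.0002, -0.004, 0.0001, 0, 0, 0]
    - [0.0003, -0.0039, 0.0001, 0, 0, 0]
    - [0.0009, -0.0038, 0.0002, 0, 0, 0]
    - [0.0013, -0.0037, 0.0001, 0, 0, 0]
    - [0.0018, -0.0035, 0.0001, 0, 0, 0]
    - [0.0022, -0.0032, 0.0001, 0, 0, 0]
    - [0.0027, -0.0029, 0.0002, 0, 0, 0]
    - [0.0014, -0.0013, 0.0001, 0, 0, 0]
    - [0, 0, 0, 0, 0, 0]
    - [0, 0, 0, 0, 0, 0]
    - [0, 0, 0, 0, 0, 0]

```text
clock: 24.83
eef_pos: [407.3, -327.2, 76.4]
tcp_rot: [-3.141, -0.0, -1.572]
contact_force: [1.2, 0.7, -2.0]
opening: 0.159
```

```bash
python3 look.py r2 0.7
python3 - <<'E'
import cv2,pickle
w,sc=pickle.load(open("r2.pkl","rb"))
cv2.imwrite("pics/r2s.png",cv2.resize(sc["image"][130:290,210:420],None,fx=3.5,fy=3.5,interpolation=2))
E
```

```text
24.8333 [ 407.3 -327.2   76.4] [-3.141 -0.    -1.572] [ 1.2  0.7 -2. ]
griptop d10.5,13.5,16.5 [[321.1, 368.8], [321.2, 362.9], [321.2, 357.3]] hub [[370.6, 365.1], [369.7, 360.8], [368.8, 356.6]]
scene pred [[368.39, 199.65], [368.16, 201.13]]
dot 6 365.06463878326997 206.17490494296578
```

View pics/r2.png

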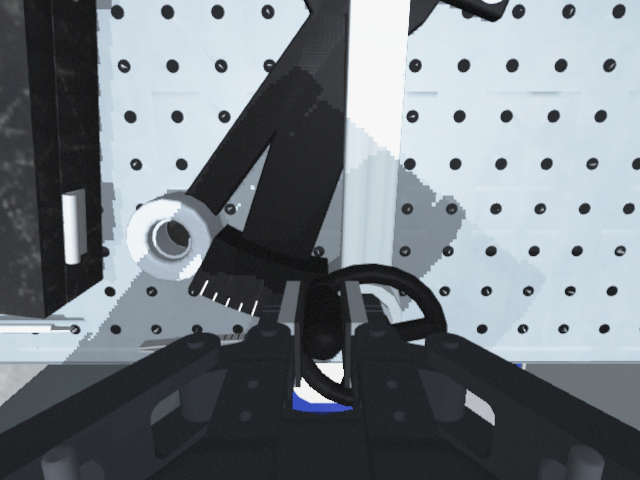

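View pics/r2s.png

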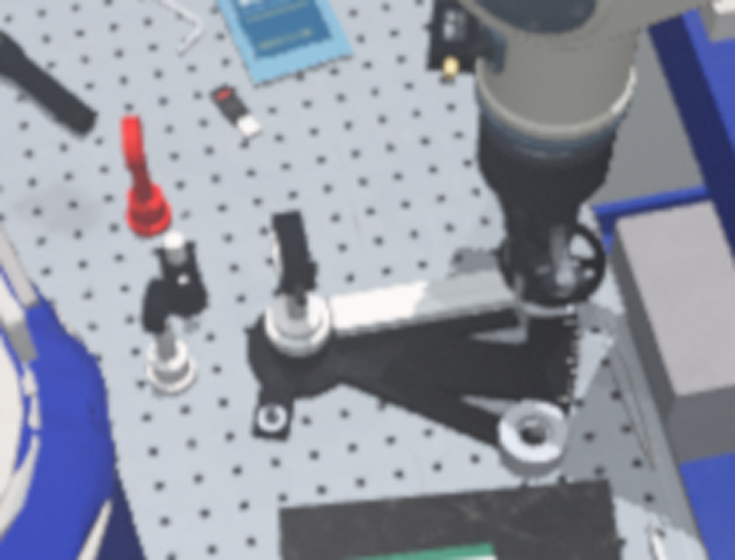

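```bash
python3 -c "
from rig import r
s=r.sense();print(s['clock'],s['contact_force'],s['opening']);print(r.sign_off())"
```

```text
24.9333 [ 1.9024744   0.52846372 -1.9486156 ] 0.1614793422036593
the job is handed in; nothing more can be done
None
```

The lock screw is started in the boss at the lens station, and the job was handed in at 24.9 s with the gripper still holding the handwheel's grip at 20 N.

**What I did**
- **Swing:** I pinched the bar at its waist and swung the arm to boss_right (swing_arm about +0.32), where the pilot dropped in. The meter head then lined up with the lens.
- **Backward:** I turned the handwheel anticlockwise about 195° in short steps, letting go after each step to see whether the screw had sunk. It dropped within the last 15° step.
- **Forward:** I then turned it clockwise one full turn plus about 4°. The small extra allows for the drop angle being known only to within that 15° step.

**What the checks showed**
- **Drop:** The top of the grip moved about 7 px in the wrist picture, roughly 4.6 mm against the 5.5 mm expected. At the same step the vertical force on the gripper changed from +1.2 N to -2 N, about the screw's weight.
- **Thread engaged:** Just under halfway through the forward turn, the wrist view gave a depth of about 19.7 mm, against about 19 mm expected. Over the full turn the grip stayed level with the fingers as they came down 6 mm.
- **Final depth:** About 22.5 mm, inferred from that descent. I could not measure it directly because the fingers hid the hub.
- **Forces:** Every reading I took while handling the parts was under about 15 N.

**What was unclear or disagreed**
- **Depth early on:** My camera estimates of the hub height disagreed by several millimetres, and the first quarter turn backward showed no clear climb. The climb only became plain after that.
- **Other items:** I never touched the meter head, the lens or the loose items on purpose. In the last pictures the tweezers and memory stick appear where they were; I did not check the fork clamp again.

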